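# Clip the shaft of a vending-machine drive unit

## Task

Squeeze the two side tabs of the guard over the drive unit's shaft, lift the guard off and set it down upright in the parts tray without dropping it. Then push the open spring clip across the deck onto the shaft's groove until it snaps fully home, and finally swing the keeper lever fully shut behind it. Leave the jar and the screwdriver alone.

Things in the scene. Friction and masses are not known exactly. Their poses are not given: they have to be found in the camera images.
- unit: the drive unit, fixed to the bench: a flat grey gearbox 176 (x) x 246 (y) mm with a plain grey-painted deck 35 mm above the bench. Origin: centre of its underside; z up. An upright shaft stands on the deck 70 mm from the origin along unit +y. Two brass gears show up to 19 mm beyond its +x edge, below deck level.
- groove (a point): point on the shaft's axis 5 mm above the deck; its axes are the unit's. The shaft has a groove (neck) 22 mm in diameter over the lowest 14 mm above the deck, then a head 30 mm in diameter up to 36 mm. On its +x and -x sides two low steel bridges, 29 to 35 mm from the axis, 36 mm long, tops 12 mm above the deck, catch the guard's tabs.
- guard: loose black plastic cap, 56 (x) x 76 (y) x 70 mm high, 150 g, open below, over the shaft at the start. Origin: centre of its underside; z up. In the middle of its +x and -x sides hangs a springy tab 24 mm wide with a thicker ribbed finger pad 24 to 48 mm above the underside, about 62 mm over both pads. Barbs at the tabs' feet, under the bridges, hold it down until both tabs are squeezed in.
- tab_r (a joint): angle of the guard's +x tab, hinged near its top (rad): 0 relaxed, 0.11 pressed in to its stop, where its barb is free of the bridge. About 4 N on the pad presses it in by 3 mm, where it stops: squeezed together, the pads are a firm grip 56 mm wide; 15 to 30 N holds the guard.
- tab_l (a joint): the same for the guard's -x tab.
- tray: the parts tray, a shallow steel tray 200 (x) x 170 (y) mm outside, 20 mm high, walls and floor 4 to 5 mm thick, fixed to the bench and empty. Origin: centre of its underside on the bench.
- clip: loose flat steel spring clip, like a big E-clip: 10 mm thick, 60 wide (x), 80 long (y), 160 g, lying on the deck 77 to 100 mm from the shaft on its unit -y side. Origin: on the deck, under the centre of its seat, which comes onto the shaft's axis at home. Its +y is the flared mouth between two sprung arms, towards the shaft. Its back is a straight bar with a flat rear face at y = -50 mm.
- clip_seat (a point): centre of the clip's seat, 5 mm above its underside; meets the groove point when home. Axes: the clip's. Pushed on its back the clip slides on the deck; the mouth takes up about 5 mm of side error, the arms spread on the groove (up to 8 to 20 N of push) and snap past it about 10 mm before home, then a middle prong stops it against the shaft.
- keeper_pivot (a point): the keeper lever's fixed pivot axis, at deck level, 68 mm along x and 6 mm along y from the unit's origin. Its axes are the unit's.
- keeper_knob (a point): top centre of the upright round knob, 15 mm in diameter, from 2 to 36 mm above the deck, at the end of the keeper lever, 60 mm from the pivot. The lever is 12 mm wide and lies 2 to 10 mm above the deck.
- keeper (a joint): angle of the keeper lever (rad): 0 = points to unit -y (open, beside the clip's path), 1.57 = points to unit -x, shut at its stop, across the deck close behind the back of a clip that is home. It turns clockwise seen from above as it shuts, stays where it is left and needs about 1 N at the knob.
- tin: bystander: amber glass jar with a steel cap, 68 mm in diameter, 85 mm high, origin under its centre
- driver: bystander: screwdriver, 190 mm long, lying on the bench
Mind the look-alikes: they are no part of the job. Several things have the shape of the guard; the one meant has the colours described above.

How it is judged:
On the way, in this order (a step that is already met when the one before it is completed fails the run):
1. both tabs of the guard are squeezed in while it stands on the deck (value of joint each of tab_r, tab_l above 0.06 rad and z of guard in the frame of unit below 0.06 m), for 0.05 s.
2. the guard stands upright in the tray, let go (horizontal distance between guard and tray below 0.085 m and height (world z) of guard between 0.003 and 0.012 m and angle between guard's own z axis and vertical below 0.1 rad and contact force between the fingers and guard below 0.1 N), for 0.2 s.
3. the clip has snapped home in the groove (distance between clip_seat and groove below 0.004 m), for 0.2 s.
4. the keeper is shut (value of joint keeper above 1.42 rad), for 0.2 s.
At the end, for the whole second after the job is handed in: The guard stands upright (within 0.1 rad) and at rest on the tray's floor, its centre within 85 mm of the tray's centre; the clip is at rest with its seat within 4 mm of the middle of the groove; the keeper is past 1.42 rad (horizontal distance between guard and tray below 0.085 m and height (world z) of guard between 0.003 and 0.012 m and angle between guard's own z axis and vertical below 0.1 rad and linear speed of each of guard, clip below 0.02 m/s and distance between clip_seat and groove below 0.004 m and value of joint keeper above 1.42 rad); the robot touches nothing.
It fails at once if the guard was dropped: moving faster than 0.6 m/s while not held (linear speed of guard above 0.6 m/s and contact force between the fingers and guard below 0.05 N).
It fails at once if a bystander was moved more than 40 mm (distance of any of tin, driver from where it was at the start of the episode above 0.04 m).
It also fails if it takes over 69 s, if anything falls off the work surface, if the arm or the gripper's body presses on something with over 40 N, if the wrist force passes 120 N, or if a joint passes its speed limit or range.

## Robot

A 6-joint arm with a two-finger parallel gripper is mounted at the origin on the work surface. World frame = base frame: x ahead of the robot, y to its left, z up, the work surface at z = 0. Lengths are in m, angles in rad, forces in N, time in s.
With the tool pointing down it reaches from about 0.375 to 0.975 m from the base axis. Payload 3.8 kg.
Tool frame: the origin (TCP) lies midway between the tips of the shut fingers; the grasp point (between the pads) lies 19 mm behind it; z points along the fingers, y is the line along which they close (so a half turn about z gives the same grasp; the last joint's range is limited). The gripper opens to 85 mm and grips with 20 to 120 N. Pads are 22 mm wide; open, the fingers measure 114 mm over their backs; the gripper's body (76 mm by 85 mm) begins 54 mm behind the grasp point. The pads swing forward as they close: fully open they stand 13 mm farther back than shut.
Start: joints at [1.156, 0.264, 1.604, -0, 1.274, -0.037], TCP at [0.249, 0.627, 0.202] pointing down, gripper open.
Joint ranges: [-2.63, 2.63], [-0.94, 2.18], [0.31, 2.57], [-1.31, 4.45], [0, 2.66], [-2.55, 2.55]. Speed limits (rad/s): [2.57, 2.57, 3.14, 3.14, 3.14, 3.14].

## Interface

Orientations are given as a rotation vector (axis times angle).
In Python, from cell import read_state, read_camera, job_done, regions_of, place_of gives the robot as it stands. The module is installed in compiled form; this text tells all that it offers.
- The arm moves only by the tool apply_moves, never from a script. Its argument "steps" is a list of rows, each an object of numbers: "dx", "dy", "dz": the shift along the tool's x, y, z in mm; "ax", "ay", "az": the turn, a rotation vector about the tool's x, y, z in degrees; "grip": the finger opening in mm, from 0 to 85.4. A call has 1 to 8 rows; each row shifts and turns the commanded pose from where the row before left it, along the tool's axes as they then stand; what a row does not reach is not made up. A row lasts 1/8 s, in which the tool goes at most 62.5 mm and 10.7 degrees, less where a joint would pass 70% of its speed; a pose out of reach is approached as far as the arm can. A call with a gripper value outside its range is refused whole. The fingers move at their own pace and stop on an object; "grip_force" is the grip in N (left out, the last holds). Time passes only in rows, so rows that do not move let the fingers close. It gives the time, the measured TCP pose, the force, the opening and the grip force at its end, in the units of the state.
- read_state(): the state, without advancing time (a new reading comes with each control period).
- read_camera(name): name is "scene" or "top"; returns a dict with "pixels" (420x560x3 uint8, red, green, blue), "fx", "fy", "cx", "cy" (pixels), "rvec" (rotation vector, rad) and "tvec" (3), from world to camera coordinates, as OpenCV has them. Camera axes: x right, y down, z forward; pixel columns grow to the right and rows downward; lengths in m; the calibration is good to about 2 mm. A picture is of the moment at which its call begins. There is no depth.
- job_done(): hands the job in; it is judged then, once.
Trained networks look in a picture, given as the dict that the camera call returned (one of the last four; its "shot" number tells which), for a name from the list of things; names that differ only in an ending like _2 or _b are one class to them, and where a whole thing is asked for, a point or a joint stands for the part that bears it (a point fixed in the world has none). Each returns a list of dicts, best first, with "p" (0 to 1); they miss things now and then, are a little off and sometimes report something else, mostly with a low value. They report only what shows in the picture. A call takes as long as a camera call. They do not tell look-alikes from the thing itself.
- regions_of(target, picture): "pixels" (420x560 bool, what is visible of it) and "bbox" ([left, top, right, bottom] in pixels, round what is visible of it).
- place_of(target, picture): "at" ([column, row] in pixels: a listed point, or the origin of a listed thing).
The state is a dict: "time": time; "joints": joint angles; "joint_velocities": joint speeds; "joint_torque": joint torques, N m; "tool_pos": TCP position; "tool_rot": TCP orientation; "wrist_force": force on the tool from outside, world axes, zero at the start; "ft_torque": the same for the moment, N m; "grip_width": finger opening in m; "grip_force": force on a finger pad.
Only numpy, scipy, OpenCV 4.12 (cv2) and the standard library are available. Lean on these libraries where they do the work, as an engineer would, in place of code of your own. Each camera call takes 0.05 s, during which the arm holds its last target. There are 200 camera calls.

## Working session

There is one attempt and no reset: what is moved stays moved. The work goes in short steps, Python scripts to look and compute and a tool call to move; the robot and the scene stay as the last step left them, time stands still between calls to the robot, and variables do not carry over. Pictures are saved under pics/ and viewed, at most 10 in all, crops included, and the job is handed in when it is done.

Besides the shell and the picture viewer there is one more tool, called after "Call:" in YAML: its name, and indented under it one key for each argument. apply_moves: Moves the arm, as the interface text tells. Its arguments: {"type":"object","properties":{"steps":{"type":"array","items":{"type":"object","properties":{"dx":{"type":"number"},"dy":{"type":"number"},"dz":{"type":"number"},"ax":{"type":"number"},"ay":{"type":"number"},"az":{"type":"number"},"grip":{"type":"number"}}}},"grip_force":{"type":"number"}},"required":["steps"]}

```bash
mkdir -p pics
cat > h.py <<'E'
import numpy as np, cv2
from cell import *
def ray(c,uv):
    R,_=cv2.Rodrigues(np.array(c["rvec"],float)); t=np.array(c["tvec"],float).ravel()
    d=R.T@np.array([(uv[0]-c["cx"])/c["fx"],(uv[1]-c["cy"])/c["fy"],1.]); return -R.T@t,d
def at_z(c,uv,z):
    o,d=ray(c,uv); return (o+d*(z-o[2])/d[2])
def proj(c,P):
    P=np.atleast_2d(np.array(P,float)); K=np.array([[c["fx"],0,c["cx"]],[0,c["fy"],c["cy"]],[0,0,1.]])
    return cv2.projectPoints(P,np.array(c["rvec"],float),np.array(c["tvec"],float),K,None)[0][:,0]
def save(c,n,crop=None,s=1):
    im=c["pixels"][:,:,::-1]
    if crop: im=im[crop[1]:crop[3],crop[0]:crop[2]]
    cv2.imwrite("pics/"+n,cv2.resize(im,None,fx=s,fy=s))
E
python3 - <<'E'
from h import *
np.set_printoptions(precision=3,suppress=True)
a=read_camera("top");b=read_camera("scene")
cv2.imwrite("pics/1.png",cv2.resize(np.hstack([a["pixels"],b["pixels"]])[:,:,::-1],(800,300),interpolation=cv2.INTER_AREA)); save(a,"1t.png",s=1.4)
save(b,"1s.png",s=1.4)
Z=dict(unit=0,groove=.04,guard=.035,tray=0,clip=.035,clip_seat=.04,keeper_pivot=.035,keeper_knob=.071,tin=0,driver=0)
for n,z in Z.items():
  for m,c in(("top",a),("scene",b)):
    for r in place_of(n,c)[:4]: print(n,m,round(r["p"],2),np.round(r["at"],1),at_z(c,r["at"],z))
print(read_state())
E
```

```text
unit top 0.81 [368.3 219.9] [ 0.519 -0.234  0.   ]
unit scene 0.55 [191.2 244.3] [ 0.526 -0.234  0.   ]
unit scene 0.49 [180.6 227.1] [ 0.447 -0.264  0.   ]
groove top 0.79 [348.2 223. ] [ 0.505 -0.175  0.04 ]
groove scene 0.69 [217.8 222.2] [ 0.494 -0.166  0.04 ]
guard top 0.95 [349.  223.2] [ 0.505 -0.178  0.035]
guard top 0.92 [337.8 298. ] [ 0.324 -0.147  0.035]
guard top 0.86 [391.5 292.3] [ 0.338 -0.276  0.035]
guard top 0.64 [344.8 139.3] [ 0.723 -0.173  0.035]
guard scene 0.9 [212.1 226.3] [ 0.503 -0.18   0.035]
guard scene 0.86 [217.1 301.2] [ 0.783 -0.17   0.035]
guard scene 0.72 [182.  226.5] [ 0.497 -0.255  0.035]
guard scene 0.63 [171.5 204.5] [ 0.389 -0.287  0.035]
tray top 0.77 [187.6 231.1] [0.489 0.227 0.   ]
tray scene 0.58 [372.3 225.2] [0.483 0.235 0.   ]
clip top 0.82 [383.3 218.4] [ 0.517 -0.263  0.035]
clip top 0.34 [369.6 219.4] [ 0.515 -0.229  0.035]
clip scene 0.76 [179.2 235. ] [ 0.534 -0.26   0.035]
clip scene 0.41 [310.2 297.3] [0.788 0.022 0.035]
clip_seat top 0.87 [378.2 218.9] [ 0.515 -0.249  0.04 ]
clip_seat top 0.7 [364.3 192.4] [ 0.582 -0.217  0.04 
[... 324 characters left out ...]
233.1] [ 0.577 -0.286  0.071]
tin top 0.85 [266.6 136. ] [0.744 0.029 0.   ]
tin scene 0.89 [313.9 298.3] [ 0.753  0.037 -0.   ]
driver top 0.86 [279.5 250.2] [ 0.441 -0.007  0.   ]
driver top 0.68 [348.1 219.6] [ 0.52  -0.182  0.   ]
{'time': 1.1, 'joints': array([ 1.156,  0.264,  1.604,  0.   ,  1.274, -0.037]), 'joint_velocities': array([ 0.001,  0.   , -0.001, -0.   ,  0.   ,  0.001]), 'joint_torque': array([  0.   , -51.511, -36.773,  -0.   ,   0.001,  -0.   ]), 'tool_pos': array([0.249, 0.627, 0.202]), 'tool_rot': array([-0.59 , -3.086,  0.   ]), 'wrist_force': array([0.656, 0.304, 0.11 ]), 'ft_torque': array([0.01 , 0.036, 0.022]), 'grip_force': 0.0, 'grip_width': 0.08592966179703818}
```

View pics/1t.png

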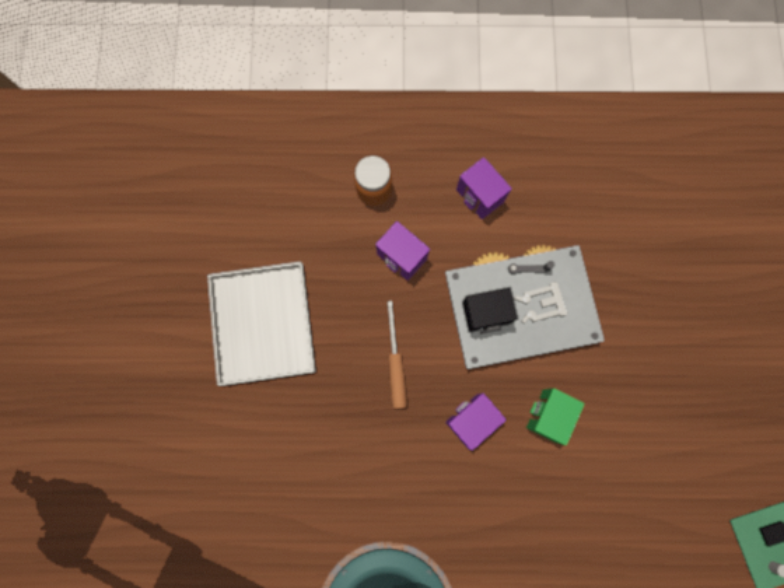

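View pics/1s.png

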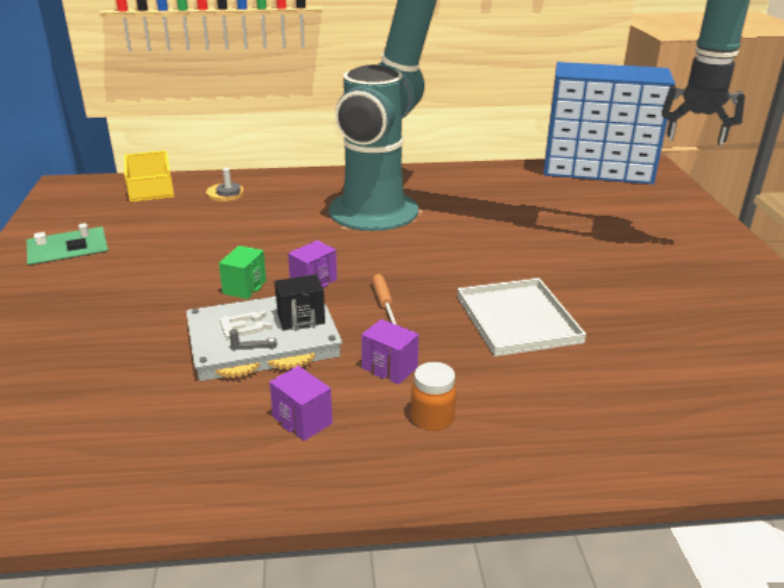

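The top view shows the black guard at about (350,221) on the unit, with the clip at (388,217) and the keeper at (378,191). The tray is at (187,231), and the purple and green guards are look-alikes. Next I'll fit the unit, tray and clip poses.

Run:
```python
from h import *
np.set_printoptions(precision=4,suppress=True)
a=read_camera("top")
def rect(mask,z):
    v,u=np.nonzero(mask); P=np.array([at_z(a,(x,y),z)[:2] for x,y in zip(u,v)])
    return P
im=a["pixels"].astype(int); sat=im.max(2)-im.min(2)
for n,z,box in(("unit",.035,(312,170,438,268)),("tray",.02,(140,180,232,282))):
    m=np.zeros(sat.shape,bool); m[box[1]:box[3],box[0]:box[2]]=True
    m&=(sat<30)&(im.max(2)>60)
    k,l,st,ce=cv2.connectedComponentsWithStats(m.astype(np.uint8)); i=1+st[1:,4].argmax()
    P=rect(l==i,z); r=cv2.minAreaRect((P*1000).astype(np.float32)); print(n,"colour",r,st[i])
    for g in regions_of(n,a)[:1]: print(n,"net",g["p"],g["bbox"])
for n in("clip","guard"):
  for g in regions_of(n,a)[:4]:
    P=rect(g["pixels"],.045 if n=="clip" else .105); print(n,g["p"],g["bbox"],cv2.minAreaRect((P*1000).astype(np.float32)))
save(a,"2.png",(310,165,440,270),6)
```

```text
unit colour ((517.3077392578125, -239.88092041015625), (179.1705780029297, 247.8782958984375), 11.470715522766113) [ 318  175  113   89 6251]
unit net 0.57 [315.1, 178.8, 431.1, 263.8]
tray colour ((487.9178771972656, 226.6568145751953), (204.33656311035156, 174.62355041503906), 8.422178268432617) [ 148  187   78   89 5654]
tray net 0.72 [147.9, 189.4, 223.0, 276.6]
clip 0.86 [369.4, 202.6, 403.0, 230.5] ((519.3804931640625, -269.1470947265625), (62.0701789855957, 78.48115539550781), 16.364368438720703)
guard 0.94 [270.7, 154.9, 305.8, 196.3] ((597.513916015625, -23.08343505859375), (83.64707946777344, 69.27900695800781), 49.24643325805664)
guard 0.9 [318.8, 281.8, 360.4, 321.5] ((321.86016845703125, -139.507080078125), (61.98509216308594, 77.21359252929688), 41.168357849121094)
guard 0.82 [377.2, 274.9, 417.0, 317.7] ((330.4173278808594, -266.2287902832031), (71.03760528564453, 75.94733428955078), 63.733856201171875)
guard 0.79 [331.2, 205.9, 367.7, 237.4] ((499.0084533691406, -166.77920532226562), (62.8913688659668, 87.40835571289062), 11.12401008605957)
```

View pics/2.png

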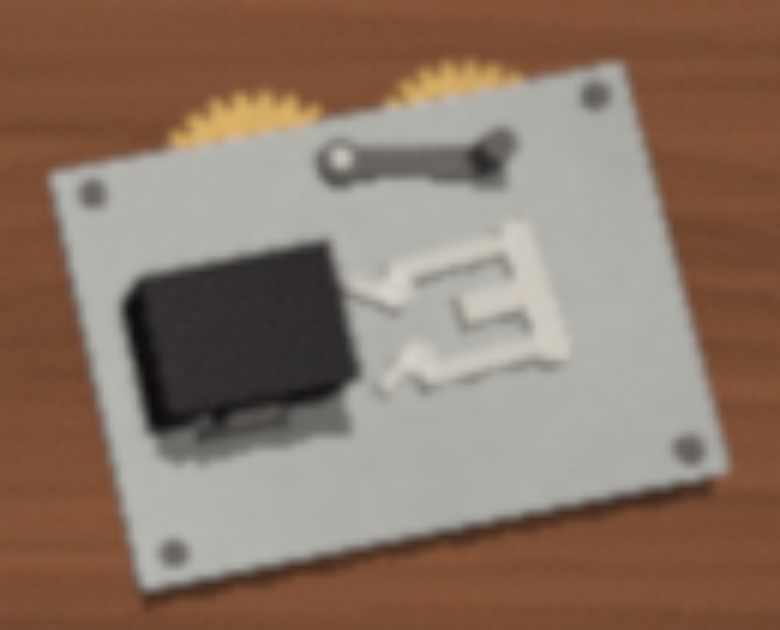

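Call:
apply_moves:
  steps:
    - {"az": 9.5,"grip": 85}
    - {"az": 9.5}
    - {"az": 9.5}
    - {"az": 9.5}
    - {"az": 9.5}
    - {"az": 9.4}
    - {"dx": -55.5,"dy": 6}
    - {"dx": -55.5,"dy": 6}
  grip_force: 25

```text
invalid input
```

Call:
apply_moves:
  steps:
    - {"dx": -55.5,"dy": 6}
    - {"dx": -55.5,"dy": 6}
    - {"dx": -55.5,"dy": 6}
    - {"dx": -55.5,"dy": 6}
    - {"dx": -55.5,"dy": 6}
    - {"dx": -55.5,"dy": 6}
    - {"dx": -55.5,"dy": 6}
    - {"dx": -55.5,"dy": 6}

```text
invalid input
```

Call:
apply_moves:
  steps:
    - {"dx": -55.5,"dy": 6}
    - {"dx": -55.5,"dy": 6}
    - {"dx": -30,"dy": 3}
    - {"dx": 0}
    - {"dx": 0}

```text
invalid input
```

```bash
cat >> h.py <<'E'
from scipy.spatial.transform import Rotation as Ro
def togo(p,yaw=11.47):
    s=read_state(); R=Ro.from_rotvec(s["tool_rot"]); M=R.as_matrix()
    d=M.T@(np.array(p)-s["tool_pos"])*1000
    a=np.radians(yaw); T=np.array([[-np.sin(a),np.cos(a),0],[np.cos(a),np.sin(a),0],[0,0,-1]]).T
    rv=np.degrees((R.inv()*Ro.from_matrix(T)).as_rotvec())
    print("t",s["time"],"pos",np.round(s["tool_pos"],4),"togo mm",np.round(d,1),"rot",np.round(rv,2),"F",np.round(s["wrist_force"],1),"grip",np.round(s["grip_width"],4),s["grip_force"])
E
python3 - <<'E'
from h import *
np.set_printoptions(precision=4,suppress=True)
togo([.5034,-.1713,.15])
b=read_camera("scene"); a=read_camera("top")
r=place_of("guard",b); print([(x["p"],at_z(b,x["at"],.035)) for x in r[:3]])
# predicted guard top corners under pose
A=np.radians(11.47);x=np.array([np.cos(A),np.sin(A)]);y=np.array([-x[1],x[0]]);o=np.array([.5034,-.1713])
im=b["pixels"].copy()
for dx,dy in((28,38),(28,-38),(-28,-38),(-28,38)):
  for z in(.105,.035):
    u=proj(b,[*(o+(dx*x+dy*y)/1000),z])[0]; cv2.circle(im,(int(round(u[0])),int(round(u[1]))),1,(255,0,0) if z>.1 else (0,255,0),-1)
cv2.imwrite("pics/3.png",cv2.resize(im[140:300,120:300,::-1],None,fx=3.7,fy=3.7,interpolation=cv2.INTER_CUBIC))
E
```

```text
t 1.35 pos [0.249  0.6274 0.2018] togo mm [-531.1 -648.5   51.8] rot [-0.    0.   56.88] F [-0.2 -0.8 -0.3] grip 0.0853 0.0
[(0.94, array([ 0.6561, -0.0314,  0.035 ])), (0.87, array([ 0.5058, -0.1829,  0.035 ])), (0.8, array([ 0.7796, -0.1715,  0.035 ]))]
```

View pics/3.png

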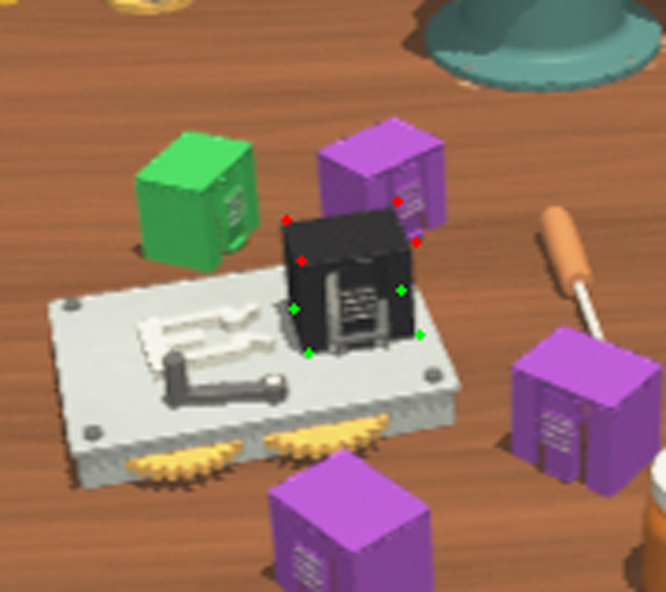

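The overlay sits about 1.5 px (3–4 mm) to the +y side of the guard, so I'll use y = -0.175. The move calls were refused, so I'll try again with complete rows.

Call:
apply_moves:
  steps:
    - {"dx": 0,"dy": 0,"dz": 0,"ax": 0,"ay": 0,"az": 9.5,"grip": 85}
  grip_force: 25

```text
time: 1.62
tool_pos: [0.249, 0.6274, 0.2018]
tool_rot: [-0.85, -3.025, 0.0]
wrist_force: [0.1, -0.8, 0.1]
grip_width: 0.085
grip_force: 0.0
```

Call:
apply_moves:
  steps:
    - {"az": 9.5,"grip": 85}
    - {"az": 9.5,"grip": 85}
    - {"az": 9.5,"grip": 85}
    - {"az": 9.5,"grip": 85}
    - {"az": 9.4,"grip": 85}
    - {"dx": -55.5,"dy": 6,"grip": 85}
    - {"dx": -55.5,"dy": 6,"grip": 85}

```text
invalid input
```

Call:
apply_moves:
  steps:
    - {"dx": 0,"dy": 0,"dz": 0,"ax": 0,"ay": 0,"az": 9.5,"grip": 85}
    - {"dx": 0,"dy": 0,"dz": 0,"ax": 0,"ay": 0,"az": 9.5,"grip": 85}
    - {"dx": 0,"dy": 0,"dz": 0,"ax": 0,"ay": 0,"az": 9.5,"grip": 85}
    - {"dx": 0,"dy": 0,"dz": 0,"ax": 0,"ay": 0,"az": 9.5,"grip": 85}
    - {"dx": 0,"dy": 0,"dz": 0,"ax": 0,"ay": 0,"az": 9.4,"grip": 85}
    - {"dx": -55.5,"dy": 6,"dz": 0,"ax": 0,"ay": 0,"az": 0,"grip": 85}
    - {"dx": -55.5,"dy": 6,"dz": 0,"ax": 0,"ay": 0,"az": 0,"grip": 85}
    - {"dx": -55.5,"dy": 6,"dz": 0,"ax": 0,"ay": 0,"az": 0,"grip": 85}
  grip_force: 25

```text
time: 2.62
tool_pos: [0.3, 0.4664, 0.2018]
tool_rot: [1.988, 2.433, 0.0]
wrist_force: [0.7, -0.2, 0.3]
grip_width: 0.0849
grip_force: 0.0
```

Call:
apply_moves:
  steps:
    - {"dx": -55.5,"dy": 6,"dz": 0,"ax": 0,"ay": 0,"az": 0,"grip": 85}
    - {"dx": -55.5,"dy": 6,"dz": 0,"ax": 0,"ay": 0,"az": 0,"grip": 85}
    - {"dx": -55.5,"dy": 6,"dz": 0,"ax": 0,"ay": 0,"az": 0,"grip": 85}
    - {"dx": -55.5,"dy": 6,"dz": 0,"ax": 0,"ay": 0,"az": 0,"grip": 85}
    - {"dx": -55.5,"dy": 6,"dz": 0,"ax": 0,"ay": 0,"az": 0,"grip": 85}
    - {"dx": -55.5,"dy": 6,"dz": 0,"ax": 0,"ay": 0,"az": 0,"grip": 85}
    - {"dx": -55.5,"dy": 6,"dz": 0,"ax": 0,"ay": 0,"az": 0,"grip": 85}
    - {"dx": -55.5,"dy": 6,"dz": 0,"ax": 0,"ay": 0,"az": 0,"grip": 85}
  grip_force: 25

```text
time: 3.62
tool_pos: [0.4354, 0.0404, 0.2023]
tool_rot: [1.988, 2.431, 0.002]
wrist_force: [1.0, 0.0, -0.1]
grip_width: 0.085
grip_force: 0.0
```

Call:
apply_moves:
  steps:
    - {"dx": -55.5,"dy": 6,"dz": 0,"ax": 0,"ay": 0,"az": 0,"grip": 85}
    - {"dx": -55.5,"dy": 6,"dz": 0,"ax": 0,"ay": 0,"az": 0,"grip": 85}
    - {"dx": -55.5,"dy": 6,"dz": 0,"ax": 0,"ay": 0,"az": 0,"grip": 85}
    - {"dx": -50,"dy": 6,"dz": 0,"ax": 0,"ay": 0,"az": 0,"grip": 85}
    - {"dx": 0,"dy": 0,"dz": 0,"ax": 0,"ay": 0,"az": 0,"grip": 85}
    - {"dx": 0,"dy": 0,"dz": 0,"ax": 0,"ay": 0,"az": 0,"grip": 85}
  grip_force: 25

```text
time: 4.38
tool_pos: [0.501, -0.1649, 0.2016]
tool_rot: [-1.989, -2.43, -0.0]
wrist_force: [-0.4, -0.2, 0.4]
grip_width: 0.0851
grip_force: 0.0
```

```bash
python3 -c "
from h import *
togo([.504,-.175,.047])"
```

```text
t 4.375 pos [ 0.501  -0.1649  0.2016] togo mm [-10.6   1.  154.6] rot [-0.03 -0.05 -0.06] F [-0.4 -0.2  0.4] grip 0.0851 0.0
```

Call:
apply_moves:
  steps:
    - {"dx": -10.6,"dy": 1,"dz": 30,"ax": 0,"ay": 0,"az": 0,"grip": 85}
    - {"dx": 0,"dy": 0,"dz": 40,"ax": 0,"ay": 0,"az": 0,"grip": 85}
    - {"dx": 0,"dy": 0,"dz": 30,"ax": 0,"ay": 0,"az": 0,"grip": 85}
    - {"dx": 0,"dy": 0,"dz": 20,"ax": 0,"ay": 0,"az": 0,"grip": 85}
    - {"dx": 0,"dy": 0,"dz": 0,"ax": 0,"ay": 0,"az": 0,"grip": 85}
  grip_force: 25

```text
time: 5.0
tool_pos: [0.5025, -0.1731, 0.08]
tool_rot: [-1.983, -2.431, 0.002]
wrist_force: [0.1, 0.6, -0.2]
grip_width: 0.085
grip_force: 0.0
```

```bash
python3 -c "
from h import *
togo([.504,-.175,.047])
b=read_camera('scene');a=read_camera('top')
i=b['pixels'][170:260,170:260];j=a['pixels'][175:265,310:400]
cv2.imwrite('pics/4.png',cv2.resize(np.hstack([i,j])[:,:,::-1],None,fx=4.4,fy=4.4,interpolation=cv2.INTER_CUBIC))"
```

```text
t 5.0 pos [ 0.5025 -0.1731  0.08  ] togo mm [-2.2  1.2 33. ] rot [-0.21 -0.15  0.1 ] F [ 0.1  0.6 -0.2] grip 0.085 0.0
```

View pics/4.png

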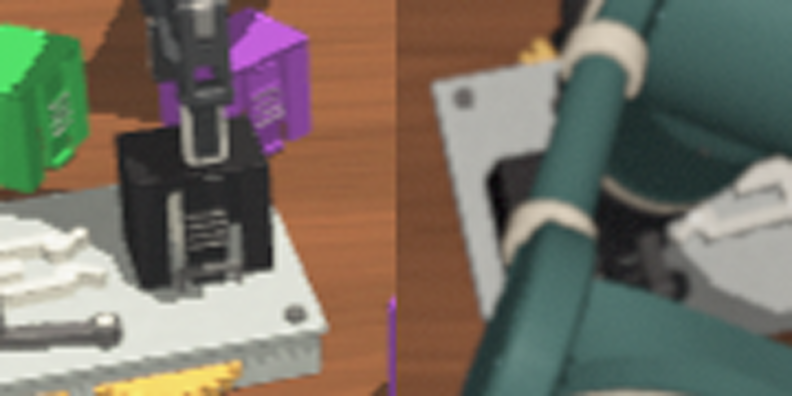

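The +x finger stands over the ribbed tab, both at column ~207 in the crop. I'll descend and squeeze.

Call:
apply_moves:
  steps:
    - {"dx": -1,"dy": 1,"dz": 17,"ax": 0,"ay": 0,"az": 0,"grip": 85}
    - {"dx": 0,"dy": 0,"dz": 17,"ax": 0,"ay": 0,"az": 0,"grip": 85}
    - {"dx": 0,"dy": 0,"dz": 0,"ax": 0,"ay": 0,"az": 0,"grip": 85}
  grip_force: 25

```text
time: 5.48
tool_pos: [0.5037, -0.1755, 0.0455]
tool_rot: [-1.986, -2.429, 0.002]
wrist_force: [-0.1, -0.4, 0.2]
grip_width: 0.0851
grip_force: 0.0
```

Call:
apply_moves:
  steps:
    - {"dx": 0,"dy": 0,"dz": 0,"ax": 0,"ay": 0,"az": 0,"grip": 50}
    - {"dx": 0,"dy": 0,"dz": 0,"ax": 0,"ay": 0,"az": 0,"grip": 50}
    - {"dx": 0,"dy": 0,"dz": 0,"ax": 0,"ay": 0,"az": 0,"grip": 50}
    - {"dx": 0,"dy": 0,"dz": 0,"ax": 0,"ay": 0,"az": 0,"grip": 50}
    - {"dx": 0,"dy": 0,"dz": 0,"ax": 0,"ay": 0,"az": 0,"grip": 50}
  grip_force: 25

```text
time: 6.1
tool_pos: [0.5061, -0.1765, 0.0484]
tool_rot: [1.988, 2.431, 0.0]
wrist_force: [-0.6, -0.0, 3.2]
grip_width: 0.0556
grip_force: 27.1
```

Call:
apply_moves:
  steps:
    - {"dx": 0,"dy": 0,"dz": -5,"ax": 0,"ay": 0,"az": 0,"grip": 50}
    - {"dx": 0,"dy": 0,"dz": -10,"ax": 0,"ay": 0,"az": 0,"grip": 50}
    - {"dx": 0,"dy": 0,"dz": -15,"ax": 0,"ay": 0,"az": 0,"grip": 50}
    - {"dx": 0,"dy": 0,"dz": 0,"ax": 0,"ay": 0,"az": 0,"grip": 50}
  grip_force: 25

```text
time: 6.6
tool_pos: [0.5074, -0.1768, 0.08]
tool_rot: [1.986, 2.429, 0.002]
wrist_force: [0.6, -0.2, -1.9]
grip_width: 0.0552
grip_force: 27.0
```

Call:
apply_moves:
  steps:
    - {"dx": 0,"dy": 0,"dz": -20,"ax": 0,"ay": 0,"az": 0,"grip": 50}
    - {"dx": 0,"dy": 0,"dz": -25,"ax": 0,"ay": 0,"az": 0,"grip": 50}
    - {"dx": 0,"dy": 0,"dz": -25,"ax": 0,"ay": 0,"az": 0,"grip": 50}
    - {"dx": 0,"dy": 0,"dz": -15,"ax": 0,"ay": 0,"az": 0,"grip": 50}
    - {"dx": 0,"dy": 0,"dz": 0,"ax": 0,"ay": 0,"az": 0,"grip": 50}
  grip_force: 25

```text
time: 7.22
tool_pos: [0.5066, -0.1766, 0.164]
tool_rot: [1.987, 2.43, 0.001]
wrist_force: [-0.1, 0.5, -1.5]
grip_width: 0.0551
grip_force: 27.2
```

```bash
python3 -c "
from h import *
togo([.488,.227,.16])
b=read_camera('scene');a=read_camera('top')
save(b,'5.png',(130,110,290,250),4)"
```

```text
t 7.225 pos [ 0.5066 -0.1766  0.164 ] togo mm [399.3  61.9   3.6] rot [ 0.13  0.09 -0.02] F [-0.1  0.5 -1.5] grip 0.0551 27.245193429371284
```

View pics/5.png

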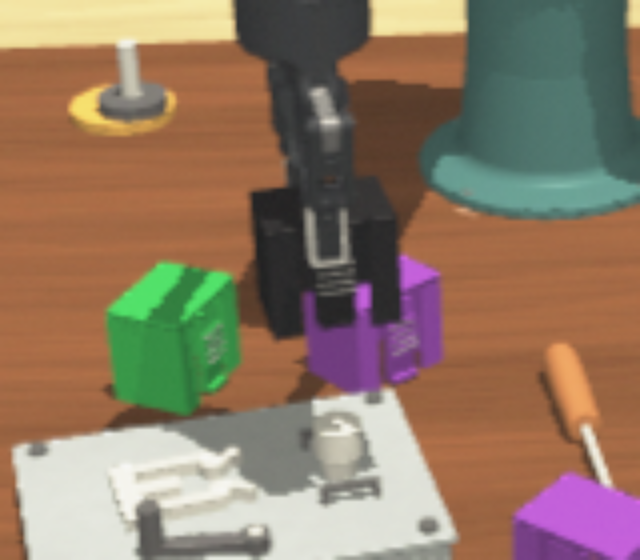

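The guard hangs free in the gripper and the shaft is bare at about (214,220) in the full picture. Next I'll carry it to the tray.

Call:
apply_moves:
  steps:
    - {"dx": 25,"dy": 4,"dz": 0,"ax": 0,"ay": 0,"az": 0,"grip": 50}
    - {"dx": 50,"dy": 8,"dz": 0,"ax": 0,"ay": 0,"az": 0,"grip": 50}
    - {"dx": 55,"dy": 8,"dz": 0,"ax": 0,"ay": 0,"az": 0,"grip": 50}
    - {"dx": 55,"dy": 8,"dz": 0,"ax": 0,"ay": 0,"az": 0,"grip": 50}
    - {"dx": 55,"dy": 9,"dz": 0,"ax": 0,"ay": 0,"az": 0,"grip": 50}
    - {"dx": 55,"dy": 9,"dz": 0,"ax": 0,"ay": 0,"az": 0,"grip": 50}
    - {"dx": 50,"dy": 8,"dz": 0,"ax": 0,"ay": 0,"az": 0,"grip": 50}
    - {"dx": 35,"dy": 5,"dz": 0,"ax": 0,"ay": 0,"az": 0,"grip": 50}
  grip_force: 25

```text
time: 8.32
tool_pos: [0.4866, 0.2098, 0.1611]
tool_rot: [-1.986, -2.432, 0.003]
wrist_force: [0.5, 0.3, -2.0]
grip_width: 0.0552
grip_force: 27.2
```

Call:
apply_moves:
  steps:
    - {"dx": 19,"dy": 3,"dz": 0,"ax": 0,"ay": 0,"az": 0,"grip": 50}
    - {"dx": 0,"dy": 0,"dz": 30,"ax": 0,"ay": 0,"az": 0,"grip": 50}
    - {"dx": 0,"dy": 0,"dz": 40,"ax": 0,"ay": 0,"az": 0,"grip": 50}
    - {"dx": 0,"dy": 0,"dz": 40,"ax": 0,"ay": 0,"az": 0,"grip": 50}
    - {"dx": 0,"dy": 0,"dz": 20,"ax": 0,"ay": 0,"az": 0,"grip": 50}
    - {"dx": 0,"dy": 0,"dz": 0,"ax": 0,"ay": 0,"az": 0,"grip": 50}
    - {"dx": 0,"dy": 0,"dz": 0,"ax": 0,"ay": 0,"az": 0,"grip": 50}
  grip_force: 25

```text
time: 9.2
tool_pos: [0.4879, 0.2269, 0.0333]
tool_rot: [1.989, 2.431, 0.001]
wrist_force: [0.9, 0.9, -1.3]
grip_width: 0.0556
grip_force: 27.3
```

```bash
python3 -c "
from h import *
togo([.488,.227,.0184])"
```

```text
t 9.2 pos [0.4879 0.2269 0.0333] togo mm [ 0.1  0.1 14.9] rot [ 0.04  0.   -0.05] F [ 0.9  0.9 -1.3] grip 0.0556 27.322738645416393
```

Call:
apply_moves:
  steps:
    - {"dx": 0,"dy": 0,"dz": 5,"ax": 0,"ay": 0,"az": 0,"grip": 50}
    - {"dx": 0,"dy": 0,"dz": 4,"ax": 0,"ay": 0,"az": 0,"grip": 50}
    - {"dx": 0,"dy": 0,"dz": 3,"ax": 0,"ay": 0,"az": 0,"grip": 50}
    - {"dx": 0,"dy": 0,"dz": 1,"ax": 0,"ay": 0,"az": 0,"grip": 50}
    - {"dx": 0,"dy": 0,"dz": 0,"ax": 0,"ay": 0,"az": 0,"grip": 50}
  grip_force: 25

```text
time: 9.82
tool_pos: [0.4871, 0.2271, 0.0197]
tool_rot: [-1.989, -2.432, 0.0]
wrist_force: [0.0, -0.2, -1.7]
grip_width: 0.0554
grip_force: 27.3
```

Call:
apply_moves:
  steps:
    - {"dx": 0,"dy": 0,"dz": 1,"ax": 0,"ay": 0,"az": 0,"grip": 50}
    - {"dx": 0,"dy": 0,"dz": 0,"ax": 0,"ay": 0,"az": 0,"grip": 50}
  grip_force: 25

```text
time: 10.07
tool_pos: [0.4872, 0.2271, 0.0188]
tool_rot: [-1.989, -2.432, 0.0]
wrist_force: [-0.0, 0.2, -2.1]
grip_width: 0.0553
grip_force: 27.3
```

Call:
apply_moves:
  steps:
    - {"dx": 0,"dy": 0,"dz": 1,"ax": 0,"ay": 0,"az": 0,"grip": 50}
    - {"dx": 0,"dy": 0,"dz": 0,"ax": 0,"ay": 0,"az": 0,"grip": 50}
  grip_force: 25

```text
time: 10.32
tool_pos: [0.4872, 0.2271, 0.0177]
tool_rot: [-1.989, -2.432, 0.0]
wrist_force: [0.1, -0.5, -1.8]
grip_width: 0.0549
grip_force: 27.3
```

Call:
apply_moves:
  steps:
    - {"dx": 0,"dy": 0,"dz": 1,"ax": 0,"ay": 0,"az": 0,"grip": 50}
    - {"dx": 0,"dy": 0,"dz": 0,"ax": 0,"ay": 0,"az": 0,"grip": 50}
  grip_force: 25

```text
time: 10.58
tool_pos: [0.4873, 0.2272, 0.0174]
tool_rot: [-1.989, -2.432, -0.0]
wrist_force: [-2.5, -0.2, 4.1]
grip_width: 0.0555
grip_force: 27.7
```

Touchdown: the wrist force changed sign. I'll let go and rise.

Call:
apply_moves:
  steps:
    - {"dx": 0,"dy": 0,"dz": 0,"ax": 0,"ay": 0,"az": 0,"grip": 85}
    - {"dx": 0,"dy": 0,"dz": 0,"ax": 0,"ay": 0,"az": 0,"grip": 85}
    - {"dx": 0,"dy": 0,"dz": 0,"ax": 0,"ay": 0,"az": 0,"grip": 85}
    - {"dx": 0,"dy": 0,"dz": 0,"ax": 0,"ay": 0,"az": 0,"grip": 85}
  grip_force: 25

```text
time: 11.08
tool_pos: [0.4873, 0.2271, 0.0167]
tool_rot: [1.989, 2.432, 0.0]
wrist_force: [-0.0, 0.2, -0.4]
grip_width: 0.0853
grip_force: 0.0
```

Call:
apply_moves:
  steps:
    - {"dx": 0,"dy": 0,"dz": -20,"ax": 0,"ay": 0,"az": 0,"grip": 85}
    - {"dx": 0,"dy": 0,"dz": -40,"ax": 0,"ay": 0,"az": 0,"grip": 85}
    - {"dx": 0,"dy": 0,"dz": -50,"ax": 0,"ay": 0,"az": 0,"grip": 85}
    - {"dx": 0,"dy": 0,"dz": -50,"ax": 0,"ay": 0,"az": 0,"grip": 30}
    - {"dx": 0,"dy": 0,"dz": 0,"ax": 0,"ay": 0,"az": 0,"grip": 0}
  grip_force: 25

```text
time: 11.7
tool_pos: [0.4909, 0.2287, 0.1826]
tool_rot: [1.985, 2.428, 0.015]
wrist_force: [0.4, 0.4, 0.0]
grip_width: 0.0509
grip_force: 0.0
```

Run:
```python
from h import *
np.set_printoptions(precision=4,suppress=True)
b=read_camera('scene');a=read_camera('top')
Z=dict(unit=0,groove=.04,guard=.005,clip=.035,clip_seat=.04,keeper_pivot=.035,keeper_knob=.071)
for n,z in Z.items():
  for m,c in(("top",a),("scene",b)):
    for r in place_of(n,c)[:5 if n=="guard" else 2]: print(n,m,round(r["p"],2),np.round(r["at"],1),at_z(c,r["at"],z))
for g in regions_of("clip",a)[:1]:
    v,u=np.nonzero(g["pixels"]); P=np.array([at_z(a,q,.045)[:2] for q in zip(u,v)]); print(g["p"],cv2.minAreaRect((P*1000).astype(np.float32)))
# compare unit axes predictions on the deck, with overlay of unit model
A=np.radians(11.47);x=np.array([np.cos(A),np.sin(A)]);y=np.array([-x[1],x[0]]);o=np.array([.5173,-.2399])
ims=[]
for c,w in((a,(310,165,440,270)),(b,(120,150,250,255))):
    s=6; im=cv2.resize(c["pixels"][w[1]:w[3],w[0]:w[2],::-1],None,fx=s,fy=s,interpolation=cv2.INTER_CUBIC)
    def d(px,py,z,col):
        u=proj(c,[*(o+(px*x+py*y)/1000),z])[0]; cv2.circle(im,(int((u[0]-w[0]+.5)*s),int((u[1]-w[1]+.5)*s)),3,col,-1)
    for sx in(-88,88):
        for sy in(-123,123): d(sx,sy,.035,(0,0,255))
    for t in np.arange(0,6.3,.4): d(15*np.cos(t),70+15*np.sin(t),.071,(0,255,0))
    d(68,6,.045,(255,0,0)); d(68,-54,.071,(255,0,0))
    ims.append(cv2.resize(im,(400,323)))
cv2.imwrite("pics/6.png",np.hstack(ims)); save(b,"7.png",(300,110,480,260),3)
```

```text
unit top 0.93 [370.4 220.9] [ 0.5165 -0.2391  0.    ]
unit top 0.43 [346.8 222.7] [ 0.5116 -0.1785  0.    ]
unit scene 0.95 [192.3 243.9] [ 0.525  -0.2311  0.    ]
unit scene 0.37 [179.2 234. ] [ 0.4782 -0.2657  0.    ]
groove top 0.77 [347.2 223.6] [ 0.5033 -0.1728  0.04  ]
groove scene 0.92 [216.9 229.1] [ 0.5245 -0.1682  0.04  ]
guard top 0.94 [346.3 140.8] [ 0.7295 -0.1819  0.005 ]
guard top 0.73 [287.5 180.6] [ 0.6206 -0.0267  0.005 ]
guard top 0.61 [185.4 230.6] [0.4891 0.2318 0.005 ]
guard scene 0.95 [215.5 299.2] [ 0.7417 -0.1744  0.005 ]
guard scene 0.79 [277.2 262.4] [ 0.6255 -0.0297  0.005 ]
guard scene 0.7 [220.7 198.6] [ 0.3187 -0.158   0.005 ]
guard scene 0.68 [173.7 203.4] [ 0.3331 -0.288   0.005 ]
guard scene 0.63 [366.3 226.2] [0.4939 0.216  0.005 ]
clip top 0.84 [382.6 219.8] [ 0.5138 -0.2615  0.035 ]
clip scene 0.58 [180.7 236.3] [ 0.5403 -0.2557  0.035 ]
clip_seat top 0.6 [381. 218.] [ 0.5175 -0.2565  0.04  ]
clip_seat scene 0.8 [180.9 231.2] [ 0.5256 -0.2555  0.04  ]
keeper_pivot top 0.97 [364.5 193.4] [ 0.5806 -0.2189  0.035 ]
keeper_pivot scene 0.64 [191.9 248.5] [ 0.5932 -0.2271  0.035 ]
keeper_knob top 0.49 [396.7 187.5] [ 0.5873 -0.2897  0.071 ]
keeper_knob scene 0.73 [161.6 237.8] [ 0.5952 -0.2931  0.071 ]
0.84 ((519.8699951171875, -269.3751525878906), (59.711551666259766, 78.40950775146484), 15.26569938659668)
```

View pics/6.png

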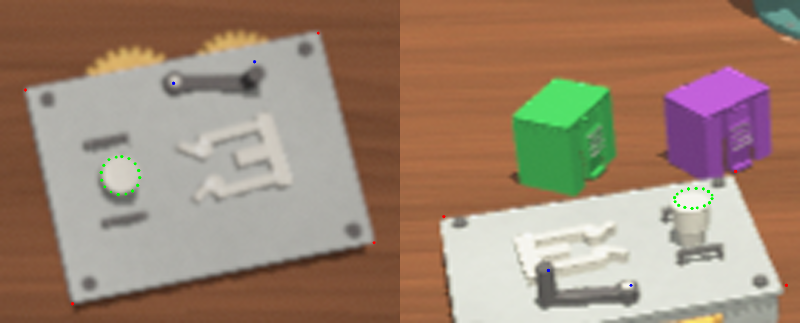

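View pics/7.png

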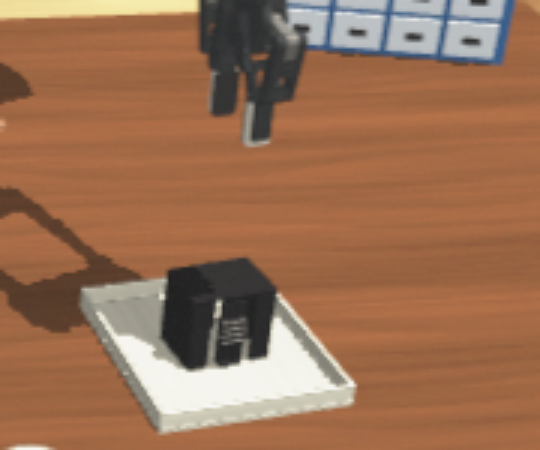

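The guard stands upright in the tray, around (373,216) in the full scene picture. The unit overlay fits to about 1 px in the top view. The keeper already points about 0.2 rad inward, and the clip is turned about 4° with its bar centred near unit x = 0. I'll go behind the clip with the fingers about 30 mm apart, so that two contacts straighten it.

```bash
python3 -c "
from h import *
togo([.5356,-.3301,.16])"
```

```text
t 12.55 pos [0.4872 0.2272 0.1768] togo mm [-555.8  -63.3   16.8] rot [ 0.   -0.   -0.02] F [-0.3 -0.6  0.3] grip 0.0002 0.0
```

Call:
apply_moves:
  steps:
    - {"dx": -40,"dy": -5,"dz": 0,"ax": 0,"ay": 0,"az": 0,"grip": 30}
    - {"dx": -60,"dy": -7,"dz": 0,"ax": 0,"ay": 0,"az": 0,"grip": 30}
    - {"dx": -60,"dy": -7,"dz": 0,"ax": 0,"ay": 0,"az": 0,"grip": 30}
    - {"dx": -60,"dy": -7,"dz": 0,"ax": 0,"ay": 0,"az": 0,"grip": 30}
    - {"dx": -60,"dy": -7,"dz": 0,"ax": 0,"ay": 0,"az": 0,"grip": 30}
    - {"dx": -60,"dy": -7,"dz": 0,"ax": 0,"ay": 0,"az": 0,"grip": 30}
    - {"dx": -60,"dy": -7,"dz": 0,"ax": 0,"ay": 0,"az": 0,"grip": 30}
    - {"dx": -60,"dy": -7,"dz": 0,"ax": 0,"ay": 0,"az": 0,"grip": 30}
  grip_force: 25

```text
time: 13.55
tool_pos: [0.5257, -0.2365, 0.1771]
tool_rot: [1.988, 2.431, 0.001]
wrist_force: [1.9, 0.6, -0.7]
grip_width: 0.0301
grip_force: 0.0
```

Call:
apply_moves:
  steps:
    - {"dx": -60,"dy": -6,"dz": 0,"ax": 0,"ay": 0,"az": 0,"grip": 30}
    - {"dx": -36,"dy": -3,"dz": 0,"ax": 0,"ay": 0,"az": 0,"grip": 30}
    - {"dx": 0,"dy": 0,"dz": 17,"ax": 0,"ay": 0,"az": 0,"grip": 30}
    - {"dx": 0,"dy": 0,"dz": 0,"ax": 0,"ay": 0,"az": 0,"grip": 30}
    - {"dx": 0,"dy": 0,"dz": 0,"ax": 0,"ay": 0,"az": 0,"grip": 30}
  grip_force: 25

```text
time: 14.18
tool_pos: [0.5356, -0.3288, 0.1593]
tool_rot: [-1.986, -2.432, -0.0]
wrist_force: [-0.2, 1.0, 0.4]
grip_width: 0.0298
grip_force: 0.0
```

```bash
python3 -c "
from h import *
togo([.5356,-.3301,.038])"
```

```text
t 14.175 pos [ 0.5356 -0.3288  0.1593] togo mm [ -1.4  -0.2 121.3] rot [-0.05 -0.07  0.06] F [-0.2  1.   0.4] grip 0.0298 0.0
```

Call:
apply_moves:
  steps:
    - {"dx": -1,"dy": 0,"dz": 40,"ax": 0,"ay": 0,"az": 0,"grip": 30}
    - {"dx": 0,"dy": 0,"dz": 40,"ax": 0,"ay": 0,"az": 0,"grip": 30}
    - {"dx": 0,"dy": 0,"dz": 25,"ax": 0,"ay": 0,"az": 0,"grip": 30}
    - {"dx": 0,"dy": 0,"dz": 12,"ax": 0,"ay": 0,"az": 0,"grip": 30}
    - {"dx": 0,"dy": 0,"dz": 4,"ax": 0,"ay": 0,"az": 0,"grip": 30}
    - {"dx": 0,"dy": 0,"dz": 0,"ax": 0,"ay": 0,"az": 0,"grip": 30}
  grip_force: 25

```text
time: 14.92
tool_pos: [0.5369, -0.3315, 0.0399]
tool_rot: [1.987, 2.431, 0.0]
wrist_force: [0.3, -0.9, 0.2]
grip_width: 0.0301
grip_force: 0.0
```

```bash
python3 -c "
from h import *
togo([.5356,-.3301,.038])
b=read_camera('scene');a=read_camera('top')
i=b['pixels'][180:270,125:235];j=a['pixels'][165:255,330:440]
cv2.imwrite('pics/8.png',cv2.resize(np.hstack([i,j])[:,:,::-1],None,fx=3.6,fy=3.6,interpolation=cv2.INTER_CUBIC))"
```

```text
t 14.925 pos [ 0.5369 -0.3315  0.0399] togo mm [ 1.6 -1.   1.9] rot [0.07 0.07 0.01] F [ 0.3 -0.9  0.2] grip 0.0301 0.0
```

View pics/8.png

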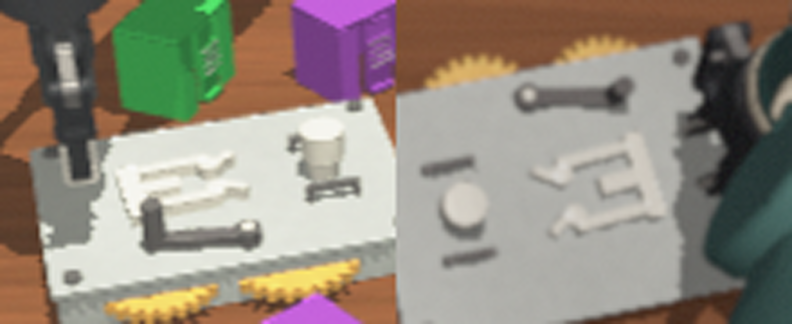

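The fingers stand behind the clip's bar, with a clear gap in both views. I'll start the push and check the alignment before engaging.

Call:
apply_moves:
  steps:
    - {"dx": 5,"dy": -1,"dz": 2,"ax": 0,"ay": 0,"az": 0,"grip": 30}
    - {"dx": 8,"dy": 0,"dz": 0,"ax": 0,"ay": 0,"az": 0,"grip": 30}
    - {"dx": 8,"dy": 0,"dz": 0,"ax": 0,"ay": 0,"az": 0,"grip": 30}
    - {"dx": 8,"dy": 0,"dz": 0,"ax": 0,"ay": 0,"az": 0,"grip": 30}
    - {"dx": 8,"dy": 0,"dz": 0,"ax": 0,"ay": 0,"az": 0,"grip": 30}
    - {"dx": 8,"dy": 0,"dz": 0,"ax": 0,"ay": 0,"az": 0,"grip": 30}
    - {"dx": 5,"dy": 0,"dz": 0,"ax": 0,"ay": 0,"az": 0,"grip": 30}
    - {"dx": 0,"dy": 0,"dz": 0,"ax": 0,"ay": 0,"az": 0,"grip": 30}
  grip_force: 25

```text
time: 16.02
tool_pos: [0.5251, -0.2821, 0.0368]
tool_rot: [-1.988, -2.432, 0.0]
wrist_force: [-0.1, -0.3, -0.6]
grip_width: 0.0302
grip_force: 0.0
```

```bash
cat >> h.py <<'E'
A=np.radians(11.47);UX=np.array([np.cos(A),np.sin(A)]);UY=np.array([-UX[1],UX[0]]);UO=np.array([.5173,-.2399])
def unit(p): d=(np.array(p)[:2]-UO)*1000; return np.round([d@UX,d@UY],1)
E
python3 - <<'E'
from h import *
togo([.5173-.199*.009,-.2399+.98*.009,.038])
b=read_camera('scene');a=read_camera('top')
g=regions_of("clip",a)[0]; v,u=np.nonzero(g["pixels"]); P=np.array([at_z(a,q,.045)[:2] for q in zip(u,v)]); r=cv2.minAreaRect((P*1000).astype(np.float32)); print(g["p"],r,unit(np.array(r[0])/1000))
for m,c in(("top",a),("scene",b)):
    for x in place_of("clip_seat",c)[:2]: print(m,round(x["p"],2),unit(at_z(c,x["at"],.04)))
    for x in place_of("groove",c)[:1]: print(m,"groove",round(x["p"],2),unit(at_z(c,x["at"],.04)))
i=b['pixels'][180:270,125:235];j=a['pixels'][165:255,330:440]
cv2.imwrite('pics/9.png',cv2.resize(np.hstack([i,j])[:,:,::-1],None,fx=3.6,fy=3.6,interpolation=cv2.INTER_CUBIC))
E
```

```text
t 16.025 pos [ 0.5251 -0.2821  0.0368] togo mm [51.9  0.8 -1.2] rot [-0.   -0.    0.01] F [-0.1 -0.3 -0.6] grip 0.0302 0.0
0.72 ((519.9287109375, -229.6804962158203), (185.32357788085938, 229.50265502929688), 11.55401611328125) [4.6 9.5]
top 0.81 [ -1.3 -17.5]
top groove 0.86 [ 7.5 76.3]
scene 0.64 [ -2.9 -16.2]
scene groove 0.92 [ 8.3 68.8]
```

View pics/9.png

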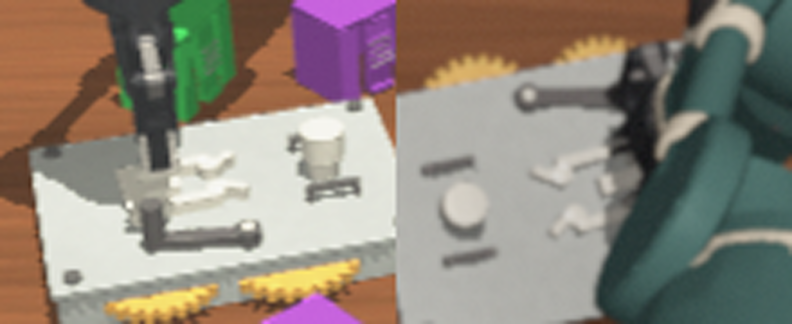

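The clip hasn't moved. With the fingers 30 mm apart the tips are set back more than I allowed for, so they passed over the bar. I'll go back and feel for the deck.

Call:
apply_moves:
  steps:
    - {"dx": 0,"dy": 0,"dz": -6,"ax": 0,"ay": 0,"az": 0,"grip": 30}
    - {"dx": -20,"dy": 0,"dz": 0,"ax": 0,"ay": 0,"az": 0,"grip": 30}
    - {"dx": -32,"dy": 0,"dz": 0,"ax": 0,"ay": 0,"az": 0,"grip": 30}
    - {"dx": 0,"dy": 0,"dz": 8,"ax": 0,"ay": 0,"az": 0,"grip": 30}
    - {"dx": 0,"dy": 0,"dz": 5,"ax": 0,"ay": 0,"az": 0,"grip": 30}
    - {"dx": 0,"dy": 0,"dz": 2,"ax": 0,"ay": 0,"az": 0,"grip": 30}
    - {"dx": 0,"dy": 0,"dz": 0,"ax": 0,"ay": 0,"az": 0,"grip": 30}
  grip_force: 25

```text
time: 17.25
tool_pos: [0.5351, -0.3327, 0.0273]
tool_rot: [-1.987, -2.432, 0.0]
wrist_force: [-0.1, 0.3, -0.4]
grip_width: 0.0298
grip_force: 0.0
```

Call:
apply_moves:
  steps:
    - {"dx": 0,"dy": 0,"dz": 1,"ax": 0,"ay": 0,"az": 0,"grip": 30}
    - {"dx": 0,"dy": 0,"dz": 0,"ax": 0,"ay": 0,"az": 0,"grip": 30}
  grip_force: 25

```text
time: 17.5
tool_pos: [0.5357, -0.3333, 0.027]
tool_rot: [1.988, 2.432, 0.0]
wrist_force: [0.1, 0.1, -0.1]
grip_width: 0.0301
grip_force: 0.0
```

Call:
apply_moves:
  steps:
    - {"dx": 0,"dy": 0,"dz": 1,"ax": 0,"ay": 0,"az": 0,"grip": 30}
    - {"dx": 0,"dy": 0,"dz": 0,"ax": 0,"ay": 0,"az": 0,"grip": 30}
  grip_force: 25

```text
time: 17.75
tool_pos: [0.5355, -0.3334, 0.0258]
tool_rot: [1.989, 2.432, 0.0]
wrist_force: [1.4, -0.4, -0.6]
grip_width: 0.03
grip_force: 0.0
```

Call:
apply_moves:
  steps:
    - {"dx": 0,"dy": 0,"dz": 1,"ax": 0,"ay": 0,"az": 0,"grip": 30}
    - {"dx": 0,"dy": 0,"dz": 0,"ax": 0,"ay": 0,"az": 0,"grip": 30}
  grip_force: 25

```text
time: 18.0
tool_pos: [0.5354, -0.3334, 0.0246]
tool_rot: [-1.989, -2.432, 0.0]
wrist_force: [-0.5, 0.0, -1.1]
grip_width: 0.0299
grip_force: 0.0
```

Call:
apply_moves:
  steps:
    - {"dx": 0,"dy": 0,"dz": 1,"ax": 0,"ay": 0,"az": 0,"grip": 30}
    - {"dx": 0,"dy": 0,"dz": 0,"ax": 0,"ay": 0,"az": 0,"grip": 30}
  grip_force: 25

```text
time: 18.25
tool_pos: [0.5354, -0.3334, 0.0236]
tool_rot: [-1.989, -2.432, 0.0]
wrist_force: [-0.3, 0.6, 0.1]
grip_width: 0.0299
grip_force: 0.0
```

Call:
apply_moves:
  steps:
    - {"dx": 5,"dy": 0,"dz": 0,"ax": 0,"ay": 0,"az": 0,"grip": 30}
    - {"dx": 6,"dy": 0,"dz": 0,"ax": 0,"ay": 0,"az": 0,"grip": 30}
    - {"dx": 6,"dy": 0,"dz": 0,"ax": 0,"ay": 0,"az": 0,"grip": 30}
    - {"dx": 7,"dy": 0,"dz": 0,"ax": 0,"ay": 0,"az": 0,"grip": 30}
    - {"dx": 7,"dy": 0,"dz": 0,"ax": 0,"ay": 0,"az": 0,"grip": 30}
    - {"dx": 7,"dy": 0,"dz": 0,"ax": 0,"ay": 0,"az": 0,"grip": 30}
    - {"dx": 7,"dy": 0,"dz": 0,"ax": 0,"ay": 0,"az": 0,"grip": 30}
    - {"dx": 0,"dy": 0,"dz": 0,"ax": 0,"ay": 0,"az": 0,"grip": 30}
  grip_force: 25

```text
time: 19.25
tool_pos: [0.5264, -0.2887, 0.0237]
tool_rot: [-1.988, -2.432, 0.0]
wrist_force: [-0.5, 0.5, 0.7]
grip_width: 0.0299
grip_force: 0.0
```

Run:
```python
from h import *
togo([.5173-.199*.009,-.2399+.98*.009,.0236])
b=read_camera('scene');a=read_camera('top')
for m,c in(("top",a),("scene",b)):
    for x in place_of("clip_seat",c)[:2]: print(m,round(x["p"],2),unit(at_z(c,x["at"],.04)))
i=b['pixels'][180:270,125:235];j=a['pixels'][165:255,330:440]
cv2.imwrite('pics/10.png',cv2.resize(np.hstack([i,j])[:,:,::-1],None,fx=3.6,fy=3.6,interpolation=cv2.INTER_CUBIC))
```

```text
t 19.25 pos [ 0.5264 -0.2887  0.0237] togo mm [58.7  0.8  0.1] rot [-0.01 -0.01  0.02] F [-0.5  0.5  0.7] grip 0.0299 0.0
top 0.72 [-1.1 -9.9]
scene 0.52 [ -7.9 -25.3]
scene 0.18 [21.4 77.1]
```

View pics/10.png

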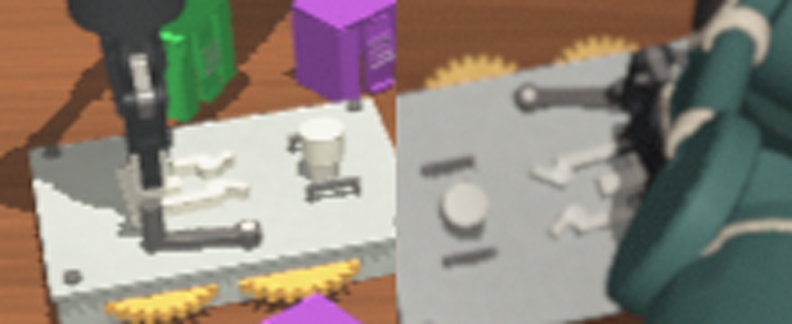

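The clip is still untouched, because the tips are recessed more than I assumed. That uses up my picture views, so I'll work from numbers now. I'll go back behind the bar, narrow the fingers, and probe for the deck.

Call:
apply_moves:
  steps:
    - {"dx": 0,"dy": 0,"dz": -12,"ax": 0,"ay": 0,"az": 0,"grip": 30}
    - {"dx": -20,"dy": 0,"dz": 0,"ax": 0,"ay": 0,"az": 0,"grip": 18}
    - {"dx": -30,"dy": 0,"dz": 0,"ax": 0,"ay": 0,"az": 0,"grip": 18}
    - {"dx": 0,"dy": 0,"dz": 0,"ax": 0,"ay": 0,"az": 0,"grip": 18}
    - {"dx": 0,"dy": 0,"dz": 4,"ax": 0,"ay": 0,"az": 0,"grip": 18}
    - {"dx": 0,"dy": 0,"dz": 0,"ax": 0,"ay": 0,"az": 0,"grip": 18}
  grip_force: 25

```text
time: 20.2
tool_pos: [0.5357, -0.3376, 0.0309]
tool_rot: [-1.987, -2.431, 0.0]
wrist_force: [-0.4, -0.2, 0.4]
grip_width: 0.0181
grip_force: 0.0
```

Call:
apply_moves:
  steps:
    - {"dx": 0,"dy": 0,"dz": 3,"ax": 0,"ay": 0,"az": 0,"grip": 18}
    - {"dx": 0,"dy": 0,"dz": 0,"ax": 0,"ay": 0,"az": 0,"grip": 18}
  grip_force: 25

```text
time: 20.45
tool_pos: [0.5362, -0.3377, 0.0284]
tool_rot: [-1.988, -2.432, 0.0]
wrist_force: [-0.5, -0.6, -0.9]
grip_width: 0.0181
grip_force: 0.0
```

Call:
apply_moves:
  steps:
    - {"dx": 0,"dy": 0,"dz": 2,"ax": 0,"ay": 0,"az": 0,"grip": 18}
    - {"dx": 0,"dy": 0,"dz": 0,"ax": 0,"ay": 0,"az": 0,"grip": 18}
  grip_force: 25

```text
time: 20.7
tool_pos: [0.5364, -0.3382, 0.0266]
tool_rot: [-1.988, -2.432, 0.0]
wrist_force: [0.1, -0.1, -0.3]
grip_width: 0.018
grip_force: 0.0
```

Call:
apply_moves:
  steps:
    - {"dx": 0,"dy": 0,"dz": 2,"ax": 0,"ay": 0,"az": 0,"grip": 18}
    - {"dx": 0,"dy": 0,"dz": 0,"ax": 0,"ay": 0,"az": 0,"grip": 18}
  grip_force: 25

```text
time: 20.95
tool_pos: [0.5364, -0.3383, 0.0246]
tool_rot: [-1.988, -2.432, 0.0]
wrist_force: [-0.2, -0.6, 0.1]
grip_width: 0.0178
grip_force: 0.0
```

Call:
apply_moves:
  steps:
    - {"dx": 0,"dy": 0,"dz": 2,"ax": 0,"ay": 0,"az": 0,"grip": 18}
    - {"dx": 0,"dy": 0,"dz": 0,"ax": 0,"ay": 0,"az": 0,"grip": 18}
  grip_force: 25

```text
time: 21.2
tool_pos: [0.5363, -0.3383, 0.0225]
tool_rot: [-1.988, -2.432, 0.0]
wrist_force: [-0.1, -0.3, 0.9]
grip_width: 0.0179
grip_force: 0.0
```

Call:
apply_moves:
  steps:
    - {"dx": 0,"dy": 0,"dz": 2,"ax": 0,"ay": 0,"az": 0,"grip": 18}
    - {"dx": 0,"dy": 0,"dz": 0,"ax": 0,"ay": 0,"az": 0,"grip": 18}
  grip_force: 25

```text
time: 21.45
tool_pos: [0.5363, -0.3383, 0.0205]
tool_rot: [-1.988, -2.432, 0.0]
wrist_force: [-0.4, 1.0, 0.1]
grip_width: 0.018
grip_force: 0.0
```

Call:
apply_moves:
  steps:
    - {"dx": 0,"dy": 0,"dz": 2,"ax": 0,"ay": 0,"az": 0,"grip": 18}
    - {"dx": 0,"dy": 0,"dz": 0,"ax": 0,"ay": 0,"az": 0,"grip": 18}
  grip_force: 25

```text
time: 21.7
tool_pos: [0.5363, -0.3383, 0.0185]
tool_rot: [-1.988, -2.432, 0.0]
wrist_force: [-0.7, 0.2, -0.2]
grip_width: 0.018
grip_force: 0.0
```

Run:
```python
from h import *
togo([.5173,-.2399,.02]); s=read_state(); print(unit(s["tool_pos"]))
b=read_camera('scene')
# fingertip bottom in scene: darkest rows near the projected tool point, printed as coarse grey map
for z in(.02,.035,.05): print(z,proj(b,[*s["tool_pos"][:2],z])[0])
u=proj(b,[*s["tool_pos"][:2],.035])[0].astype(int)
print(b["pixels"].mean(2)[u[1]-22:u[1]+14,u[0]-10:u[0]+14].astype(int))
```

```text
t 21.7 pos [ 0.5363 -0.3383  0.0185] togo mm [100.2   0.9  -1.4] rot [-0.02 -0.02 -0.02] F [-0.7  0.2 -0.2] grip 0.018 0.0
[  -0.9 -100.2]
0.02 [146.98067242 242.23733878]
0.035 [146.21934664 237.15227601]
0.05 [145.44856842 232.00407835]
[[ 60  66  70  69  83 102 104  97  91  74  52  53  73  98 107 109 108 107
  108 107 107  91  63  64]
 [ 63  57  54  54  61  77  84  84  80  69  51  52  76  99 105 104 105 104
  104 104 105  86  61  66]
 [ 84  66  51  53  60  76  84  84  82  67  51  51  67  94 104 102 104 107
  107 125 146 136 112 124]
 [105  88  60  51  54  72  82  77  70  60  50  52  68  98 112 103 106 116
  131 196 236 234 224 222]
 [108  95  67  52  50  52  55  56  56  53  51  52  70 105 125 126 127 138
  194 222 223 223 222 223]
 [110  92  61  49  51  50  51  52  51  49  51  52  53 100 126 127 127 188
  221 222 222 222 222 223]
 [124  94  57  50  52  52  52  52  52  53  53  51  54 101 126 127 125 187
  221 222 222 223 223 223]
 [115  84  57  50  50  52  54  55  56  58  57  54  52  91 120 127 127 188
  221 222 223 224 224 225]
 [115  90  63  51  55  59  61  62  63  67  65  58  52
[... 2075 characters left out ...]
20 182 129 130 128 129 128 129 129 127 128 194 227 226 227 227 227
  227 226 227 226 227 228]
 [134 151 129 129 128 128 129 128 128 129 128 127 194 226 226 227 227 226
  226 227 227 227 227 227]
 [ 93 120 128 129 127 127 129 128 129 129 130 143 201 226 227 226 227 227
  227 227 227 226 227 226]
 [ 84 114 129 128 128 129 127 128 127 127 141 200 226 226 226 226 227 227
  226 227 226 226 226 227]
 [ 80 112 127 126 126 139 149 149 148 150 198 225 225 225 226 226 227 227
  226 226 226 226 226 227]
 [ 68 121 149 149 149 196 223 223 223 223 223 224 225 226 227 227 227 227
  225 225 225 225 226 226]
 [ 67 184 225 223 222 222 222 223 221 223 223 224 224 225 226 226 226 226
  226 226 227 226 226 226]]
```

Run:
```python
from h import *
s=read_state();b=read_camera('scene')
for off in(9,16,23):
  for z in(.02,.03,.035,.04,.05): print(off,z,proj(b,[*(s["tool_pos"][:2]+off/1000*UX),z])[0].round(1))
```

```text
9 0.02 [147.3 244.3]
9 0.03 [146.8 240.9]
9 0.035 [146.6 239.2]
9 0.04 [146.3 237.5]
9 0.05 [145.8 234.1]
16 0.02 [147.6 245.9]
16 0.03 [147.1 242.5]
16 0.035 [146.9 240.8]
16 0.04 [146.6 239.1]
16 0.05 [146.1 235.7]
23 0.02 [147.9 247.6]
23 0.03 [147.4 244.2]
23 0.035 [147.2 242.5]
23 0.04 [146.9 240.7]
23 0.05 [146.4 237.3]
```

In the scene picture the tip ends at row ~237, which puts it near z ≈ 0.045. That leaves roughly another 8 mm to go.

Call:
apply_moves:
  steps:
    - {"dx": 0,"dy": 0,"dz": 3,"ax": 0,"ay": 0,"az": 0,"grip": 18}
    - {"dx": 0,"dy": 0,"dz": 0,"ax": 0,"ay": 0,"az": 0,"grip": 18}
  grip_force: 25

```text
time: 22.05
tool_pos: [0.5362, -0.3382, 0.0154]
tool_rot: [-1.988, -2.432, 0.0]
wrist_force: [0.5, -0.2, -0.4]
grip_width: 0.0179
grip_force: 0.0
```

Call:
apply_moves:
  steps:
    - {"dx": 0,"dy": 0,"dz": 2,"ax": 0,"ay": 0,"az": 0,"grip": 18}
    - {"dx": 0,"dy": 0,"dz": 0,"ax": 0,"ay": 0,"az": 0,"grip": 18}
  grip_force: 25

```text
time: 22.3
tool_pos: [0.5363, -0.3382, 0.0135]
tool_rot: [-1.988, -2.432, 0.0]
wrist_force: [-0.6, -0.4, -0.2]
grip_width: 0.0182
grip_force: 0.0
```

Call:
apply_moves:
  steps:
    - {"dx": 0,"dy": 0,"dz": 1.5,"ax": 0,"ay": 0,"az": 0,"grip": 18}
    - {"dx": 0,"dy": 0,"dz": 0,"ax": 0,"ay": 0,"az": 0,"grip": 18}
  grip_force: 25

```text
time: 22.55
tool_pos: [0.5364, -0.3383, 0.0121]
tool_rot: [-1.989, -2.432, 0.0]
wrist_force: [-0.2, 0.5, -0.0]
grip_width: 0.0177
grip_force: 0.0
```

Call:
apply_moves:
  steps:
    - {"dx": 0,"dy": 0,"dz": 1.5,"ax": 0,"ay": 0,"az": 0,"grip": 18}
    - {"dx": 0,"dy": 0,"dz": 0,"ax": 0,"ay": 0,"az": 0,"grip": 18}
  grip_force: 25

```text
time: 22.8
tool_pos: [0.5364, -0.3383, 0.0106]
tool_rot: [-1.988, -2.432, 0.0]
wrist_force: [0.5, -0.4, -0.3]
grip_width: 0.0177
grip_force: 0.0
```

Call:
apply_moves:
  steps:
    - {"dx": 0,"dy": 0,"dz": 1.5,"ax": 0,"ay": 0,"az": 0,"grip": 18}
    - {"dx": 0,"dy": 0,"dz": 0,"ax": 0,"ay": 0,"az": 0,"grip": 18}
  grip_force: 25

```text
time: 23.05
tool_pos: [0.5364, -0.3383, 0.0091]
tool_rot: [-1.989, -2.432, 0.0]
wrist_force: [-0.2, -0.4, -0.6]
grip_width: 0.0179
grip_force: 0.0
```

Run:
```python
from h import *
s=read_state();b=read_camera('scene');a=read_camera('top')
g=b["pixels"].mean(2).astype(int)
for r in range(232,250): print(r,g[r,136:156])
for z in(.03,.035,.04,.05): print(z,proj(b,[*(s["tool_pos"][:2]+.013*UX),z])[0].round(1))
```

```text
232 [129 129 128 134 154 144  93  56  55  54  56  58 130 165 148 131 130 196
 228 229]
233 [129 128 128 130 150 156 112  56  57  56  56  61 129 172 157 129 143 204
 228 229]
234 [128 129 129 129 145 163 127  56  56  54  58  60 112 163 158 131 198 228
 228 229]
235 [130 130 129 128 143 162 129  60  57  57  57  57 110 170 167 144 203 228
 227 227]
236 [130 129 130 130 139 158 136  75  56  55  55  58 101 165 174 201 227 227
 226 225]
237 [130 130 129 130 138 158 143  91  55  55  55  56  96 164 210 224 227 226
 226 226]
238 [132 130 129 131 134 154 144  92  55  54  55  64  79 155 207 223 228 229
 228 228]
239 [122 129 129 130 129 151 156 115  81  86  94 111 119 160 211 226 228 229
 228 229]
240 [116 129 128 129 129 142 159 153 154 163 163 159 150 162 209 227 228 229
 228 228]
241 [115 128 128 129 130 130 134 142 143 134 129 130 129 194 226 226 227 228
 228 228]
242 [112 128 128 129 129 128 129 129 128 130 129 130 130 193 226 226 227 227
 228 228]
243 [124 152 142 130 129 130 129 128 127 127 129 130 128 193 226 226 226 227
 227 226]
244 [178 221 183 129 129 130 127 127 128 128 128 128 128 195 227 227 228 227
 226 226]
245 [152 163 129 130 129 128 128 128 128 128 128 128 128 194 227 227 227 226
 226 226]
246 [ 95 123 129 128 128 128 128 128 128 129 128 128 141 200 226 227 227 226
 227 227]
247 [100 125 128 128 126 128 128 128 127 129 129 130 193 226 227 227 227 227
 227 227]
248 [ 84 114 129 126 126 127 137 149 149 149 150 149 199 225 226 227 227 226
 226 226]
249 [ 69 105 127 138 148 149 195 222 222 223 223 224 226 226 226 227 228 226
 225 225]
0.03 [147.  241.8]
0.035 [146.8 240.1]
0.04 [146.5 238.4]
0.05 [146. 235.]
```

The tip is now at row ~240.5, about deck level, well below the clip's top. I'll push now.

Call:
apply_moves:
  steps:
    - {"dx": 10,"dy": 1,"dz": 0,"ax": 0,"ay": 0,"az": 0,"grip": 18}
    - {"dx": 6,"dy": 0,"dz": 0,"ax": 0,"ay": 0,"az": 0,"grip": 18}
    - {"dx": 6,"dy": 0,"dz": 0,"ax": 0,"ay": 0,"az": 0,"grip": 18}
    - {"dx": 7,"dy": 0,"dz": 0,"ax": 0,"ay": 0,"az": 0,"grip": 18}
    - {"dx": 7,"dy": 0,"dz": 0,"ax": 0,"ay": 0,"az": 0,"grip": 18}
    - {"dx": 7,"dy": 0,"dz": 0,"ax": 0,"ay": 0,"az": 0,"grip": 18}
    - {"dx": 7,"dy": 0,"dz": 0,"ax": 0,"ay": 0,"az": 0,"grip": 18}
    - {"dx": 0,"dy": 0,"dz": 0,"ax": 0,"ay": 0,"az": 0,"grip": 18}
  grip_force: 25

```text
time: 24.15
tool_pos: [0.5274, -0.2884, 0.0093]
tool_rot: [-1.988, -2.432, -0.0]
wrist_force: [-1.0, 0.8, 0.7]
grip_width: 0.0181
grip_force: 0.0
```

```bash
cat >> h.py <<'E'
def chk():
    s=read_state(); print("t",s["time"],"tool unit",unit(s["tool_pos"]),s["tool_pos"][2].round(4),"F unit",np.round([s["wrist_force"][:2]@UX,s["wrist_force"][:2]@UY,s["wrist_force"][2]],1))
    b=read_camera('scene');a=read_camera('top')
    for m,c in(("top",a),("scene",b)):
        for n,z in(("clip_seat",.04),("clip",.035),("groove",.04),("keeper_knob",.071)):
            for x in place_of(n,c)[:1]: print(m,n,round(x["p"],2),unit(at_z(c,x["at"],z)))
    # bright clip pixels on the deck in the top picture, in unit coordinates
    im=a["pixels"].astype(int); L=im.mean(2); pts=[]
    for v in range(170,262):
        for u in range(320,430):
            if L[v,u]>195 and np.ptp(im[v,u])<30:
                q=unit(at_z(a,(u,v),.045))
                if abs(q[0])<45 and -80<q[1]<52: pts.append(q)
    pts=np.array(pts); print("bright",len(pts),pts.min(0) if len(pts) else "",pts.max(0) if len(pts) else "")
    if len(pts):
        for y0 in range(-70,52,6):
            k=pts[(pts[:,1]>=y0)&(pts[:,1]<y0+6)]
            if len(k): print(y0,"x",k[:,0].min(),k[:,0].max(),"neg side mean",k[k[:,0]<0,0].mean().round(1),"pos",k[k[:,0]>0,0].mean().round(1))
E
python3 -c "
from h import *
chk()"
```

```text
t 24.15 tool unit [  0.2 -49.6] 0.0093 F unit [-0.8  0.9  0.7]
top clip_seat 0.86 [-1.8 17.1]
top clip 0.64 [-2.8 17. ]
top groove 0.65 [ 6.5 65.2]
top keeper_knob 0.64 [ 63.1 -58.1]
scene clip_seat 0.86 [-10.    7.8]
scene clip 0.86 [8.7 8.5]
scene groove 0.83 [11.8 66.6]
scene keeper_knob 0.77 [ 55.6 -62. ]
bright 198 [-22.4 -36.6] [29.4 51.7]
-40 x 2.7 25.5 neg side mean nan pos 15.6
-34 x -8.9 29.4 neg side mean -4.2 pos 14.8
-28 x -21.0 26.9 neg side mean -8.0 pos 14.1
-22 x -21.9 24.0 neg side mean -14.1 pos 9.1
-16 x -21.5 25.0 neg side mean -12.0 pos 13.3
-10 x -21.9 23.5 neg side mean -13.1 pos 8.3
-4 x -21.5 24.9 neg side mean -17.0 pos 17.5
2 x -22.4 25.4 neg side mean -21.0 pos 23.9
8 x -21.5 24.9 neg side mean -20.0 pos 23.8
14 x -22.4 25.4 neg side mean -19.1 pos 22.6
20 x -21.5 23.9 neg side mean -14.5 pos 16.9
26 x -15.3 18.0 neg side mean -12.0 pos 15.1
32 x -18.6 21.9 neg side mean -16.5 pos 20.2
50 x 2.0 4.4 neg side mean nan pos 3.2h.py:41: RuntimeWarning: Mean of empty slice.
  if len(k): print(y0,"x",k[:,0].min(),k[:,0].max(),"neg side mean",k[k[:,0]<0,0].mean().round(1),"pos",k[k[:,0]>0,0].mean().round(1))
  ret = ret.dtype.type(ret / rcount)
```

The clip is moving. Its arms are parallel to unit y and centred within 2 mm, so I'll continue.

Call:
apply_moves:
  steps:
    - {"dx": 7,"dy": 0,"dz": 0,"ax": 0,"ay": 0,"az": 0,"grip": 18}
    - {"dx": 7,"dy": 0,"dz": 0,"ax": 0,"ay": 0,"az": 0,"grip": 18}
    - {"dx": 7,"dy": 0,"dz": 0,"ax": 0,"ay": 0,"az": 0,"grip": 18}
    - {"dx": 5,"dy": 0,"dz": 0,"ax": 0,"ay": 0,"az": 0,"grip": 18}
    - {"dx": 5,"dy": 0,"dz": 0,"ax": 0,"ay": 0,"az": 0,"grip": 18}
    - {"dx": 5,"dy": 0,"dz": 0,"ax": 0,"ay": 0,"az": 0,"grip": 18}
    - {"dx": 4,"dy": 0,"dz": 0,"ax": 0,"ay": 0,"az": 0,"grip": 18}
    - {"dx": 4,"dy": 0,"dz": 0,"ax": 0,"ay": 0,"az": 0,"grip": 18}
  grip_force: 25

```text
time: 25.65
tool_pos: [0.5207, -0.249, 0.0105]
tool_rot: [1.983, 2.428, -0.003]
wrist_force: [1.6, -10.6, -0.2]
grip_width: 0.018
grip_force: 5.2
```

Call:
apply_moves:
  steps:
    - {"dx": 3,"dy": 0,"dz": 0,"ax": 0,"ay": 0,"az": 0,"grip": 18}
    - {"dx": 0,"dy": 0,"dz": 0,"ax": 0,"ay": 0,"az": 0,"grip": 18}
  grip_force: 25

```text
time: 25.9
tool_pos: [0.5197, -0.2457, 0.0103]
tool_rot: [1.984, 2.429, -0.002]
wrist_force: [1.8, -8.3, -0.6]
grip_width: 0.0179
grip_force: 4.1
```

Call:
apply_moves:
  steps:
    - {"dx": 3,"dy": 0,"dz": 0,"ax": 0,"ay": 0,"az": 0,"grip": 18}
    - {"dx": 0,"dy": 0,"dz": 0,"ax": 0,"ay": 0,"az": 0,"grip": 18}
  grip_force: 25

```text
time: 26.15
tool_pos: [0.5201, -0.2444, 0.011]
tool_rot: [1.981, 2.427, -0.004]
wrist_force: [1.6, -12.5, -1.4]
grip_width: 0.0181
grip_force: 6.2
```

Call:
apply_moves:
  steps:
    - {"dx": 3,"dy": 0,"dz": 0,"ax": 0,"ay": 0,"az": 0,"grip": 18}
    - {"dx": 0,"dy": 0,"dz": 0,"ax": 0,"ay": 0,"az": 0,"grip": 18}
  grip_force: 25

```text
time: 26.4
tool_pos: [0.5209, -0.2436, 0.0119]
tool_rot: [1.977, 2.424, -0.005]
wrist_force: [2.1, -17.5, 0.7]
grip_width: 0.018
grip_force: 8.9
```

```bash
python3 -W ignore -c "
from h import *
chk()"
```

```text
t 26.4 tool unit [ 2.8 -4.4] 0.0119 F unit [ -1.4 -17.6   0.7]
top clip_seat 0.62 [ 1.3 65.6]
top clip 0.92 [-4.  54.6]
top groove 0.61 [ 8.2 68.6]
top keeper_knob 0.4 [-9.8 65.1]
scene clip_seat 0.57 [ 0.1 57.2]
scene clip 0.81 [ 7.5 51.9]
scene groove 0.86 [ 9.4 66.3]
scene keeper_knob 0.5 [ 54.4 -54.8]
bright 150 [-23.9   7.6] [30.7 51.7]
2 x 28.8 28.8 neg side mean nan pos 28.8
8 x 1.6 29.8 neg side mean nan pos 17.1
14 x -5.1 30.7 neg side mean -2.8 pos 15.1
20 x -18.6 28.8 neg side mean -6.9 pos 14.4
26 x -22.5 28.2 neg side mean -17.0 pos 11.6
32 x -22.0 28.7 neg side mean -14.9 pos 13.9
38 x -22.9 28.2 neg side mean -17.4 pos 14.4
44 x -23.9 28.7 neg side mean -20.8 pos 26.0
50 x -23.4 27.2 neg side mean -23.4 pos 18.0
```

Call:
apply_moves:
  steps:
    - {"dx": 3,"dy": 0,"dz": 0,"ax": 0,"ay": 0,"az": 0,"grip": 18}
    - {"dx": 0,"dy": 0,"dz": 0,"ax": 0,"ay": 0,"az": 0,"grip": 18}
  grip_force: 25

```text
time: 27.15
tool_pos: [0.5206, -0.2416, 0.0124]
tool_rot: [1.977, 2.423, -0.006]
wrist_force: [0.7, -15.3, 0.2]
grip_width: 0.018
grip_force: 7.9
```

Call:
apply_moves:
  steps:
    - {"dx": 2,"dy": 0,"dz": 0,"ax": 0,"ay": 0,"az": 0,"grip": 18}
    - {"dx": 0,"dy": 0,"dz": 0,"ax": 0,"ay": 0,"az": 0,"grip": 18}
  grip_force: 25

```text
time: 27.4
tool_pos: [0.5159, -0.2321, 0.0093]
tool_rot: [-1.989, -2.431, -0.0]
wrist_force: [-0.0, -2.2, 1.2]
grip_width: 0.0181
grip_force: 0.9
```

Call:
apply_moves:
  steps:
    - {"dx": 2,"dy": 0,"dz": 0,"ax": 0,"ay": 0,"az": 0,"grip": 18}
    - {"dx": 0,"dy": 0,"dz": 0,"ax": 0,"ay": 0,"az": 0,"grip": 18}
  grip_force: 25

```text
time: 27.65
tool_pos: [0.5159, -0.2311, 0.0093]
tool_rot: [1.986, 2.432, -0.002]
wrist_force: [0.4, -6.0, 0.2]
grip_width: 0.018
grip_force: 2.9
```

Call:
apply_moves:
  steps:
    - {"dx": 2,"dy": 0,"dz": 0,"ax": 0,"ay": 0,"az": 0,"grip": 18}
    - {"dx": 0,"dy": 0,"dz": 0,"ax": 0,"ay": 0,"az": 0,"grip": 18}
  grip_force: 25

```text
time: 27.9
tool_pos: [0.5161, -0.231, 0.0096]
tool_rot: [1.983, 2.43, -0.004]
wrist_force: [0.7, -12.2, -2.2]
grip_width: 0.0182
grip_force: 5.6
```

Call:
apply_moves:
  steps:
    - {"dx": 2,"dy": 0,"dz": 0,"ax": 0,"ay": 0,"az": 0,"grip": 18}
    - {"dx": 0,"dy": 0,"dz": 0,"ax": 0,"ay": 0,"az": 0,"grip": 18}
  grip_force: 25

```text
time: 28.15
tool_pos: [0.5163, -0.2309, 0.0099]
tool_rot: [1.98, 2.429, -0.006]
wrist_force: [0.9, -17.0, -4.1]
grip_width: 0.0176
grip_force: 8.3
```

```bash
python3 -W ignore -c "
from h import *
chk()"
```

```text
t 28.15 tool unit [0.8 9.1] 0.0099 F unit [ -2.5 -16.8  -4.1]
top clip_seat 0.79 [ 9.  75.2]
top clip 0.71 [-16.   65.7]
top groove 0.62 [ 1.5 62.8]
top keeper_knob 0.55 [57.1 10.5]
scene clip_seat 0.6 [-13.2  66.2]
scene clip 0.77 [-1.6 63.5]
scene groove 0.74 [-0.4 69.4]
scene keeper_knob 0.68 [ 58.9 -67.9]
bright 100 [-22.   23.1] [29.7 51.7]
20 x 6.9 29.7 neg side mean nan pos 18.8
26 x -7.1 28.2 neg side mean -3.7 pos 14.4
32 x -1.8 24.3 neg side mean -1.3 pos 12.7
38 x -20.1 25.8 neg side mean -7.6 pos 12.0
44 x -22.0 24.3 neg side mean -14.0 pos 12.5
50 x -18.2 24.8 neg side mean -18.2 pos 9.5
```

The push stops hard at tool unit y = 9.1 (expected 9.0) after a clear snap, so the clip is home. I'll back off, rise, and go over the keeper knob at about unit (56,-54).

Call:
apply_moves:
  steps:
    - {"dx": -10,"dy": 0,"dz": 0,"ax": 0,"ay": 0,"az": 0,"grip": 18}
    - {"dx": -6,"dy": 0,"dz": -10,"ax": 0,"ay": 0,"az": 0,"grip": 18}
    - {"dx": 0,"dy": 0,"dz": -50,"ax": 0,"ay": 0,"az": 0,"grip": 18}
    - {"dx": -10,"dy": 0,"dz": -50,"ax": 0,"ay": 0,"az": 0,"grip": 18}
    - {"dx": -45,"dy": -40,"dz": 0,"ax": 0,"ay": 0,"az": 0,"grip": 18}
    - {"dx": -45,"dy": -40,"dz": 0,"ax": 0,"ay": 0,"az": 0,"grip": 18}
    - {"dx": 0,"dy": 0,"dz": 0,"ax": 0,"ay": 0,"az": 0,"grip": 40}
    - {"dx": 0,"dy": 0,"dz": 0,"ax": 0,"ay": 0,"az": 0,"grip": 40}
  grip_force: 20

```text
time: 29.65
tool_pos: [0.4594, -0.3553, 0.1193]
tool_rot: [-1.989, -2.43, -0.002]
wrist_force: [0.2, 0.3, 0.1]
grip_width: 0.0399
grip_force: 0.0
```

```bash
python3 -W ignore -c "
from h import *
chk()
b=read_camera('scene');a=read_camera('top')
import itertools
for m,c in(('top',a),('scene',b)):
    print(m,[(round(x['p'],2),unit(at_z(c,x['at'],.071))) for x in place_of('keeper_knob',c)[:3]])
    for g in regions_of('keeper_knob',c)[:2]:
        v,u=np.nonzero(g['pixels']); P=np.array([unit(at_z(c,q,.045)) for q in zip(u,v)]); print(round(g['p'],2),len(v),g['bbox'],'min',P.min(0),'max',P.max(0),'top px',u[v==v.min()].mean(),v.min(),'at',unit(at_z(c,(u[v<=v.min()+1].mean(),v.min()+1.5),.071)))
"
```

```text
t 29.65 tool unit [ -79.7 -101.6] 0.1193 F unit [0.3 0.2 0.1]
top clip_seat 0.72 [-3.  67.1]
top clip 0.86 [-4.  70.8]
top groove 0.64 [-1.4 63.5]
top keeper_knob 0.51 [ 60.6 -60.5]
scene clip_seat 0.86 [-0.6 75.2]
scene clip 0.76 [ 7.5 64.2]
scene groove 0.71 [19.  68.9]
scene keeper_knob 0.52 [ 48.9 -55.9]
bright 157 [-26.3  21. ] [29.7 51.7]
20 x -26.3 29.7 neg side mean -13.4 pos 15.6
26 x -25.3 28.2 neg side mean -13.3 pos 14.0
32 x -24.4 24.3 neg side mean -14.5 pos 13.3
38 x -22.5 25.8 neg side mean -11.4 pos 12.0
44 x -22.0 24.3 neg side mean -14.0 pos 12.5
50 x 2.0 24.8 neg side mean nan pos 9.5
top [(0.49, array([ 58.1, -57.9]))]
0.45 206 [362.8, 184.9, 396.7, 198.0] min [ 50.6 -69.5] max [77.  14.5] top px 392.5 186 at [ 60.7 -52.8]
scene [(0.59, array([ 59.1, -60.2]))]
0.77 233 [162.0, 235.5, 196.9, 250.9] min [ 21.4 -65. ] max [91.   8.7] top px 166.0 236 at [ 67.2 -58.4]
0.3 2318 [330.7, 202.3, 419.1, 253.5] min [  5. 342.] max [226.1 521.2] top px 350.5 203 at [ 53.  401.6]
```

Call:
apply_moves:
  steps:
    - {"dx": 16,"dy": 46,"dz": 0,"ax": 0,"ay": 0,"az": 0,"grip": 40}
    - {"dx": 16,"dy": 46,"dz": 0,"ax": 0,"ay": 0,"az": 0,"grip": 40}
    - {"dx": 16,"dy": 45,"dz": 0,"ax": 0,"ay": 0,"az": 0,"grip": 40}
    - {"dx": 0,"dy": 0,"dz": 25,"ax": 0,"ay": 0,"az": 0,"grip": 40}
    - {"dx": 0,"dy": 0,"dz": 20,"ax": 0,"ay": 0,"az": 0,"grip": 40}
    - {"dx": 0,"dy": 0,"dz": 0,"ax": 0,"ay": 0,"az": 0,"grip": 40}
  grip_force: 20

```text
time: 31.2
tool_pos: [0.5816, -0.2809, 0.0713]
tool_rot: [-1.986, -2.427, 0.002]
wrist_force: [-0.3, 0.5, 0.4]
grip_width: 0.0402
grip_force: 0.0
```

Call:
apply_moves:
  steps:
    - {"dx": 0,"dy": 0,"dz": 10,"ax": 0,"ay": 0,"az": 0,"grip": 40}
    - {"dx": 0,"dy": 0,"dz": 10,"ax": 0,"ay": 0,"az": 0,"grip": 40}
    - {"dx": 0,"dy": 0,"dz": 10,"ax": 0,"ay": 0,"az": 0,"grip": 40}
    - {"dx": 0,"dy": 0,"dz": 10,"ax": 0,"ay": 0,"az": 0,"grip": 40}
    - {"dx": 0,"dy": 0,"dz": 10,"ax": 0,"ay": 0,"az": 0,"grip": 40}
    - {"dx": 0,"dy": 0,"dz": 0,"ax": 0,"ay": 0,"az": 0,"grip": 40}
  grip_force: 20

```text
time: 31.95
tool_pos: [0.5832, -0.2812, 0.0228]
tool_rot: [-1.987, -2.43, 0.001]
wrist_force: [-0.7, -0.4, -0.4]
grip_width: 0.0399
grip_force: 0.0
```

```bash
python3 -c "
from h import *
s=read_state(); print(s['time'],unit(s['tool_pos']),s['tool_pos'][2],s['wrist_force'])"
```

```text
31.95 [ 56.4 -53.6] 0.022808906662121438 [-0.7284737  -0.43393367 -0.41028349]
```

Both fingers are down with no contact force. Now I'll close on the knob.

Call:
apply_moves:
  steps:
    - {"dx": 0,"dy": 0,"dz": 0,"ax": 0,"ay": 0,"az": 0,"grip": 10}
    - {"dx": 0,"dy": 0,"dz": 0,"ax": 0,"ay": 0,"az": 0,"grip": 10}
    - {"dx": 0,"dy": 0,"dz": 0,"ax": 0,"ay": 0,"az": 0,"grip": 10}
    - {"dx": 0,"dy": 0,"dz": 0,"ax": 0,"ay": 0,"az": 0,"grip": 10}
  grip_force: 20

```text
time: 32.45
tool_pos: [0.5847, -0.2819, 0.0248]
tool_rot: [1.988, 2.431, 0.0]
wrist_force: [0.4, 0.1, 0.8]
grip_width: 0.0138
grip_force: 20.5
```

```bash
python3 -c "
from h import *
s=read_state(); u=unit(s['tool_pos']); print(s['time'],u,s['grip_width'],s['wrist_force'])
th0=np.arcsin((68-u[0])/60); print(th0)
T=np.linspace(th0,1.6,15); P=np.c_[68-60*np.sin(T),6-60*np.cos(T)]; print(np.diff(P,axis=0)[:,::-1].round(1).tolist())"
```

```text
32.45 [ 57.7 -54.5] 0.013771551445434259 [0.42302217 0.10697447 0.81170438]
0.17252120164142054
[[1.4, -6.0], [2.0, -5.8], [2.5, -5.6], [3.1, -5.3], [3.6, -4.9], [4.1, -4.5], [4.5, -4.1], [4.9, -3.6], [5.3, -3.1], [5.6, -2.5], [5.8, -2.0], [6.0, -1.4], [6.1, -0.8], [6.1, -0.1]]
```

The knob is gripped and the keeper angle is about 0.17. I'll swing it along the arc.

Call:
apply_moves:
  steps:
    - {"dx": 1.4,"dy": -6,"dz": 0,"ax": 0,"ay": 0,"az": 0,"grip": 10}
    - {"dx": 2,"dy": -5.8,"dz": 0,"ax": 0,"ay": 0,"az": 0,"grip": 10}
    - {"dx": 2.5,"dy": -5.6,"dz": 0,"ax": 0,"ay": 0,"az": 0,"grip": 10}
    - {"dx": 3.1,"dy": -5.3,"dz": 0,"ax": 0,"ay": 0,"az": 0,"grip": 10}
    - {"dx": 3.6,"dy": -4.9,"dz": 0,"ax": 0,"ay": 0,"az": 0,"grip": 10}
    - {"dx": 4.1,"dy": -4.5,"dz": 0,"ax": 0,"ay": 0,"az": 0,"grip": 10}
    - {"dx": 4.5,"dy": -4.1,"dz": 0,"ax": 0,"ay": 0,"az": 0,"grip": 10}
    - {"dx": 0,"dy": 0,"dz": 0,"ax": 0,"ay": 0,"az": 0,"grip": 10}
  grip_force: 20

```text
time: 33.45
tool_pos: [0.5442, -0.2675, 0.0247]
tool_rot: [-1.988, -2.432, -0.0]
wrist_force: [0.8, 0.1, 5.5]
grip_width: 0.0138
grip_force: 20.9
```

Call:
apply_moves:
  steps:
    - {"dx": 4.9,"dy": -3.6,"dz": 0,"ax": 0,"ay": 0,"az": 0,"grip": 10}
    - {"dx": 5.3,"dy": -3.1,"dz": 0,"ax": 0,"ay": 0,"az": 0,"grip": 10}
    - {"dx": 5.6,"dy": -2.5,"dz": 0,"ax": 0,"ay": 0,"az": 0,"grip": 10}
    - {"dx": 5.8,"dy": -2,"dz": 0,"ax": 0,"ay": 0,"az": 0,"grip": 10}
    - {"dx": 6,"dy": -1.4,"dz": 0,"ax": 0,"ay": 0,"az": 0,"grip": 10}
    - {"dx": 6,"dy": -0.8,"dz": 0,"ax": 0,"ay": 0,"az": 0,"grip": 10}
    - {"dx": 0,"dy": 0,"dz": 0,"ax": 0,"ay": 0,"az": 0,"grip": 10}
  grip_force: 20

```text
time: 34.33
tool_pos: [0.5264, -0.2384, 0.0248]
tool_rot: [1.985, 2.429, 0.001]
wrist_force: [9.7, -2.2, 0.4]
grip_width: 0.0142
grip_force: 20.6
```

Call:
apply_moves:
  steps:
    - {"dx": 5,"dy": 0,"dz": 0,"ax": 0,"ay": 0,"az": 0,"grip": 10}
    - {"dx": 0,"dy": 0,"dz": 0,"ax": 0,"ay": 0,"az": 0,"grip": 10}
  grip_force: 20

```text
time: 34.58
tool_pos: [0.5262, -0.2372, 0.0251]
tool_rot: [1.98, 2.427, -0.004]
wrist_force: [7.9, -13.3, -3.7]
grip_width: 0.014
grip_force: 20.1
```

Call:
apply_moves:
  steps:
    - {"dx": 3,"dy": 0,"dz": 0,"ax": 0,"ay": 0,"az": 0,"grip": 10}
    - {"dx": 0,"dy": 0,"dz": 0,"ax": 0,"ay": 0,"az": 0,"grip": 10}
  grip_force: 20

```text
time: 34.83
tool_pos: [0.5261, -0.2362, 0.0253]
tool_rot: [1.978, 2.425, -0.006]
wrist_force: [8.3, -19.2, -5.2]
grip_width: 0.0135
grip_force: 19.8
```

```bash
python3 -W ignore -c "
from h import *
chk(); print(read_state()['grip_width'])"
```

```text
t 34.825 tool unit [9.4 1.9] 0.0253 F unit [  4.3 -20.4  -5.2]
top clip_seat 0.57 [ 0.4 72.9]
top clip 0.9 [-3.3 69.6]
top groove 0.97 [ 9.2 72.4]
top keeper_knob 0.65 [6.5 4.9]
scene clip_seat 0.68 [-5.  73.1]
scene clip 0.69 [18.4 65.2]
scene groove 0.63 [-0.3 69.9]
scene keeper_knob 0.68 [ 0.2 -6.7]
bright 117 [-22.5  21.2] [29.7 51.7]
20 x -5.6 29.7 neg side mean -3.2 pos 15.6
26 x -10.0 28.2 neg side mean -5.5 pos 14.0
32 x -4.2 24.3 neg side mean -2.0 pos 13.3
38 x -22.5 25.8 neg side mean -11.4 pos 12.0
44 x -22.0 24.3 neg side mean -14.0 pos 12.5
50 x 2.0 24.8 neg side mean nan pos 9.5
0.014027794103115167
```

20 N of resistance near the expected end position, so the keeper is probably at its stop. I'll let go, rise, retreat and check the lever's angle.

Call:
apply_moves:
  steps:
    - {"dx": -6,"dy": 0,"dz": 0,"ax": 0,"ay": 0,"az": 0,"grip": 10}
    - {"dx": 0,"dy": 0,"dz": 0,"ax": 0,"ay": 0,"az": 0,"grip": 40}
    - {"dx": 0,"dy": 0,"dz": 0,"ax": 0,"ay": 0,"az": 0,"grip": 40}
    - {"dx": 0,"dy": 0,"dz": -30,"ax": 0,"ay": 0,"az": 0,"grip": 40}
    - {"dx": 0,"dy": 0,"dz": -50,"ax": 0,"ay": 0,"az": 0,"grip": 40}
    - {"dx": -30,"dy": -50,"dz": -20,"ax": 0,"ay": 0,"az": 0,"grip": 40}
    - {"dx": -40,"dy": -45,"dz": 0,"ax": 0,"ay": 0,"az": 0,"grip": 40}
    - {"dx": -40,"dy": -30,"dz": 0,"ax": 0,"ay": 0,"az": 0,"grip": 40}
  grip_force: 20

```text
time: 36.33
tool_pos: [0.4209, -0.3682, 0.1237]
tool_rot: [-1.986, -2.431, 0.0]
wrist_force: [0.8, -0.3, -0.6]
grip_width: 0.04
grip_force: 0.0
```

```bash
python3 -W ignore - <<'E'
from h import *
chk()
a=read_camera('top'); im=a['pixels'].astype(int); L=im.mean(2); pts=[]
for v in range(170,262):
    for u in range(320,430):
        if L[v,u]<120 and np.ptp(im[v,u])<30:
            q=unit(at_z(a,(u,v),.045))
            if -10<q[0]<78 and -60<q[1]<25: pts.append(q)
pts=np.array(pts); print(len(pts))
for x0 in range(-10,78,6):
    k=pts[(pts[:,0]>=x0)&(pts[:,0]<x0+6)]
    if len(k): print(x0,"y",k[:,1].min(),k[:,1].max(),k[:,1].mean().round(1),len(k))
for c in(a,read_camera('scene')):
    print([(round(x['p'],2),unit(at_z(c,x['at'],.005))) for x in place_of('guard',c)[:5]], [(round(x['p'],2),unit(at_z(c,x['at'],.071))) for x in place_of('keeper_knob',c)[:2]])
E
```

```text
t 36.325 tool unit [-120.  -106.6] 0.1237 F unit [ 0.7 -0.4 -0.6]
top clip_seat 0.91 [ 2.7 77.9]
top clip 0.89 [-1.8 73.1]
top groove 0.9 [ 0.4 72.6]
top keeper_knob 0.61 [ 3.7 -0.8]
scene clip_seat 0.59 [ 1.5 66.5]
scene clip 0.58 [10.  63.4]
scene groove 0.65 [ 19.  226.8]
scene keeper_knob 0.69 [3.6 4.6]
bright 155 [-26.3  20.5] [29.7 51.7]
20 x -26.3 29.7 neg side mean -12.6 pos 15.7
26 x -25.3 27.8 neg side mean -13.3 pos 13.5
32 x -24.4 24.3 neg side mean -14.5 pos 13.3
38 x -22.5 25.8 neg side mean -11.4 pos 12.0
44 x -22.0 24.3 neg side mean -14.0 pos 12.5
50 x 2.0 24.8 neg side mean nan pos 9.5
144
-4 y -1.1 9.2 3.5 8
2 y -4.6 12.8 4.2 17
8 y -6.4 12.2 2.7 20
14 y -4.6 12.3 4.6 15
20 y 0.9 11.7 5.8 13
26 y 0.3 10.6 6.1 11
32 y 1.5 11.8 7.2 10
38 y 2.2 10.1 5.9 9
44 y 2.9 11.3 7.4 11
50 y 2.3 11.4 6.8 8
56 y 2.3 10.8 6.2 10
62 y 1.7 13.9 9.3 7
68 y 10.3 13.3 11.9 5
[(0.92, array([143. , 191.7])), (0.85, array([ 62. , 466.5])), (0.83, array([-177.6,  140.5])), (0.69, array([-196.2,   -3.3])), (0.55, array([224. ,  18.7]))] [(0.62, array([12.2, -2.7])), (0.4, array([55. , 10.2]))]
[(0.95, array([ 85.2, 450.2])), (0.9, array([234.5,  19.2])), (0.84, array([-181.7,  129.7])), (0.84, array([145.5, 180.8])), (0.82, array([-190.9,  -16.7]))] [(0.65, array([-10.3,   0.8])), (0.61, array([171., 416.]))]
```

The lever lies along unit -x. Its far edge stays at y ≈ 11–12 from pivot to knob, where an angle of 1.42 would show a drop of about 7 mm. So the keeper is shut, the clip is home and the guard is in the tray. Handing in.

```bash
python3 -c "
from cell import *
print(job_done())"
```

```text
the job is handed in; nothing more can be done
None
```

The job is handed in, though the hand-in returned no verdict: by camera and force readings the guard stands in the tray, the clip is snapped home and the keeper is shut; I viewed 11 pictures, one over the limit of 10.

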